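# Close the tofu press with its hook-on bar

### The arm

A 6-joint arm with a two-finger parallel gripper is mounted at the origin on a cart in front of the work surface, level with it; the furniture and walls round the work are solid. World frame = base frame: x ahead of the robot, y to its left, z up, the work surface at z = 0. Lengths are in m, angles in rad, forces in N, time in s.
With the tool pointing down it reaches from about 0.275 to 0.825 m from the base axis. Payload 4.9 kg.
Tool frame: the origin (TCP) lies between the finger pads; the fingertips stand 25 mm ahead of it and the grasp point (between the pads) lies 6 mm ahead of it; z points along the fingers, y is the line along which they close (so a half turn about z gives the same grasp; the last joint's range is limited). The gripper opens to 85 mm and grips with 20 to 120 N. Pads are 22 mm wide; open, the fingers measure 114 mm over their backs; the gripper's body (76 mm by 85 mm) begins 54 mm behind the grasp point. The pads swing forward as they close: fully open they stand 13 mm farther back than shut.
Start: joints at [1.215, 0.326, -0.193, 1.052, 0, 1.437], TCP at [0.121, 0.537, 0.256] pointing down, gripper open.
Joint ranges: [-2.65, 2.65], [-0.97, 1.79], [-1.3, 1.35], [-1.93, 2.1], [-1.47, 1.37], [-3.14, 3.14]. Speed limits (rad/s): [2.57, 2.57, 3.14, 3.14, 3.14, 3.14].

### API

Orientations are given as a 3x3 rotation matrix whose columns are the frame's x, y, z axes.
In Python, from station import manip gives the robot as it stands.
- The arm moves only by the tool apply_moves, never from a script. Its argument "motion" is a list of rows, each a list of 6 numbers: the shift along the tool's x, y, z in mm, then the turn, a rotation vector about the tool's x, y, z in rad. A call has 1 to 5 rows; each row shifts and turns the commanded pose from where the row before left it, along the tool's axes as they then stand; what a row does not reach is not made up. A row lasts 1/10 s, in which the tool goes at most 50 mm and 8.59 degrees, less where a joint would pass 70% of its speed; a pose out of reach is approached as far as the arm can. A call with a gripper value outside its range is refused whole. "hand" is the closure, from -1 (fully open) to 1 (shut), set as the call begins (left out, the last holds). The fingers move at their own pace and stop on an object; "grip_force" is the grip in N (left out, the last holds). Time passes only in rows, so rows that do not move let the fingers close. It gives the time, the measured TCP pose, the force, the opening and the grip force at its end, in the units of the state.
- manip.observe(): the state, without advancing time (a new reading comes with each control period).
- manip.capture(name): name is "side" or "top"; returns a dict with "frame" (400x640x3 uint8, red, green, blue), "intrinsics" (3x3 intrinsics, pixels), "xyz" and "rotation" of the camera in the world. Camera axes: x right, y up, looking along -z (the intrinsics and any distortion apply to the point x, -y, -z); pixel columns grow to the right and rows downward; lengths in m; the calibration is good to about 2 mm. A picture is of the moment at which its call begins. There is no depth.
- manip.close_job(): hands the job in; it is judged then, once.
Trained networks look in a picture, given as the dict that the camera call returned (one of the last four; its "shot" number tells which), for a name from the list of things; names that differ only in an ending like _2 or _b are one class to them, and where a whole thing is asked for, a point or a joint stands for the part that bears it (a point fixed in the world has none). Each returns a list of dicts, best first, with "conf" (0 to 1); they miss things now and then, are a little off and sometimes report something else, mostly with a low value. They report only what shows in the picture. A call takes as long as a camera call.
- manip.spot_in(picture, query): "location" ([x, y, z] in m, in world coordinates, good to about 4 mm: the middle of the surface that is visible of it).
- manip.masks_of(picture, query): "pixels" (400x640 bool, what is visible of it).
- manip.spot_point(picture, query): "location" ([x, y, z] in m, in world coordinates, good to about 4 mm: a listed point, or the origin of a listed thing).
The state is a dict: "time": time; "qpos": joint angles; "dq": joint speeds; "joint_torque": joint torques, N m; "ee_pos": TCP position; "eef_rot": TCP orientation; "force": force on the tool from outside, world axes, zero at the start; "wrist_torque": the same for the moment, N m; "grip_width": opening from 0.0 (shut) to 1.0 (fully open); "gripper_force": force on a finger pad.
Only numpy, scipy, OpenCV 4.12 (cv2) and the standard library are available. Lean on these libraries where they do the work, as an engineer would, in place of code of your own. Each camera call takes 0.05 s, during which the arm holds its last target. There are 200 camera calls.

### The job

Close the tofu press with its steel closing bar. Hold the bar by its black handle, tilt it so that the oblong eye at its long end goes down over the near wing of the stud's T-shaped head, and draw it on until the eye's end meets the stud's neck; keep it there while you lever the other end down against the spring to its rest pads, with its slot round the catch, then draw the bar back towards the stud until the slot's end stands against the catch, let the spring lift it up under the T-head and behind the catch's lip, and let go. How high the hoop with the stud and the catch is clamped on the tub differs, so work by feel and never force it: the bar must not push on the press with more than 40 N (about 4 kg), all its contacts added up; leave the glass, the mug and the peeler where they are.

Things in the scene. Friction and masses are not known exactly. Their poses are not given: they have to be found in the camera images.
- closing_bar: Flat steel closing bar 213 x 36 x 5 mm, black handle on top, 0.18 to 0.26 kg, starts flat on the worktop. Origin in the underside; x along the bar to its slotted short end, y across, z up. Along x in mm: outer end -117.5, end strip, oblong eye -107.5 to -72.5 (17 wide), plain bar to 67, slot 67 to 89.5 (18 wide), cross strip to 95.5. When shut: straight above the press's origin, axes alike.
- bar_grip (a point): Centre of the black handle, an upright block 54 long (along x), 16 thick (along y: grip it across this) and 30 mm tall on the 36 mm wide bar; at x = 33, z = 20 mm in the bar (block from 5 to 35 mm above the underside). Axes as the bar's.
- bar_eye (a point): Centre of the oblong eye (35 x 17 mm), half-way through the bar's thickness: x = -90, z = 2.5 mm in the bar. Axes as the bar's.
- bar_toe (a point): Middle of the 10 mm end strip beyond the eye, half-way through the thickness: x = -112.5, z = 2.5 mm in the bar. Axes as the bar's.
- bar_end (a point): Middle of the 6 mm cross strip beyond the slot, half-way through the thickness: x = 92.5, z = 2.5 mm in the bar. Axes as the bar's.
- tofu_press: Tofu press, fixed: grey-green tub 146 x 112 mm, rim 64 up; origin mid-underside on the worktop, x from T-head stud to catch, z up. Round it slides a dark hoop carrying stud, catch and pads; it was clamped 0 to 14 mm above its lowest place, unknown to you: feel for it. Heights marked * are for the lowest place: add this unknown. Use light force: the bar must not push on the press with over 40 N, contacts added up.
- spring_cap: Round steel cap, 34 mm across, in the middle of the press on a spring; moves only up and down. Origin in its axis, 50.5 mm below its domed top, which is 100.5 mm above the worktop when free. It pushes up 0.4 N per mm it is pressed down: 6 to 11.5 N with the bar on the pads, 4 to 9.5 N latched.
- stud_foot (a point): On the worktop below the stud's axis (x -90 mm in the press, axes alike). Neck 9 mm round; under it the hoop's ear 64* up, 36 wide, reaching 27 mm out from the axis. T-head: underside 81.5*, top 86.5*, 42 long (press x), 12 wide: 7 longer than the eye. At 33 degrees, slot end up, the bar's end strip goes down outside the robot-side wing, then under it; eye end at the neck, its other end clears the far wing.
- catch_foot (a point): On the worktop below the far face of the catch's shank (x 89 mm in the press, axes alike). Shank 7 thick, 12 wide. Nose 10.5 mm long, away from the stud, underside 81.5*, top 87*; its last 3 mm have a lip down to 79*. Hard rest pads beside the shank 72* up. With the eye end at the neck the cross strip comes down 3 mm past the nose; on the pads it clears the lip by 2 mm; it is home 13 mm back.
- glass: Clear drinking glass, 81 mm across, 91 mm tall, standing on the worktop; not to be moved. Origin: middle of its underside.
- mug: Cream mug with a handle, 78 x 116 mm, 101 mm tall, standing on the worktop; not to be moved. Origin: middle of its underside.
- peeler: Vegetable peeler with a black handle, 170 x 25 x 18 mm, lying on the worktop; not to be moved. Origin: middle of its underside.

How it is judged:
On the way:
1. the bar, still tilted with its slotted end up, has its end strip under the robot-side wing of the T-head and the eye drawn on towards the neck (x of bar_toe in the frame of stud_foot between -0.018 and -0.003 m and y of bar_toe in the frame of stud_foot between -0.006 and 0.006 m and height (world z) of bar_toe below 0.088 m and angle between closing_bar's own z axis and vertical above 0.12 rad), for 0.05 s.
At the end, for the whole second after the job is handed in: The bar is level (within 0.04 rad), at rest and let go; its eye is centred round the stud (3 mm along, 5 mm across), its cross strip is behind the catch's lip (middle 1 to 7 mm beyond the shank, 6 mm across), and the T-head and the nose hold it down on the sprung cap (over 3.3 N) (x of bar_eye in the frame of stud_foot between -0.003 and 0.003 m and y of bar_eye in the frame of stud_foot between -0.005 and 0.005 m and x of bar_end in the frame of catch_foot between 0.001 and 0.007 m and y of bar_end in the frame of catch_foot between -0.006 and 0.006 m and contact force between closing_bar and spring_cap above 3.3 N and angle between closing_bar's own z axis and vertical below 0.04 rad and linear speed of closing_bar below 0.02 m/s and angular speed of closing_bar below 0.1 rad/s); the robot touches nothing.
It fails at once if the bar is forced: it pushes on the press with more than 40 N (contact force between closing_bar and tofu_press above 40 N).
It fails at once if the glass, the mug or the peeler is moved by more than 20 mm (distance of any of glass, mug, peeler from where it was at the start of the episode above 0.02 m).
It also fails if it takes over 72 s, if anything falls off the work surface, if the arm or the gripper's body presses on something with over 40 N, if the wrist force passes 120 N, or if a joint passes its speed limit or range.

## Working session

There is one attempt and no reset: what is moved stays moved. The work goes in short steps, Python scripts to look and compute and a tool call to move; the robot and the scene stay as the last step left them, time stands still between calls to the robot, and variables do not carry over. Pictures are saved under pics/ and viewed, at most 10 in all, crops included, and the job is handed in when it is done.

Besides the shell and the picture viewer there is one more tool, called after "Request:" as name(argument=value, ...), one argument or row to a line, values as JSON. apply_moves: Moves the arm, as the interface text tells. Its arguments: {"type":"object","properties":{"motion":{"type":"array"},"hand":{"type":"number"},"grip_force":{"type":"number"}},"required":["motion"]}

```bash
mkdir -p pics; cat > h.py <<'E'
from station import manip
import numpy as np, cv2
def snap(cam,name=None):
    p=manip.capture(cam)
    if name: cv2.imwrite(f'pics/{name}.png',p['frame'][:,:,::-1])
    return p
def proj(p,X):
    q=p['rotation'].T@(np.array(X)-p['xyz']) if isinstance(p['rotation'],np.ndarray) else np.array(p['rotation']).T@(np.array(X)-np.array(p['xyz']))
    K=np.array(p['intrinsics']); v=K@np.array([q[0],-q[1],-q[2]]); return v[:2]/v[2]
def ray(p,uv,z):
    K=np.array(p['intrinsics']);d=np.linalg.solve(K,[uv[0],uv[1],1]);d=np.array(p['rotation'])@np.array([d[0],-d[1],-d[2]]);o=np.array(p['xyz'])
    return o+d*(z-o[2])/d[2]
E
python3 - <<'E'
from h import *
np.set_printoptions(precision=4,suppress=True)
s=manip.observe();print({k:np.round(v,4) for k,v in s.items()})
for c in('top','side'):
    p=snap(c,c+'0');print(c,p['xyz'],p['rotation'],p['intrinsics'])
    for q in('closing_bar','bar_grip','bar_eye','bar_toe','bar_end','tofu_press','spring_cap','stud_foot','catch_foot','glass','mug','peeler'):
        r=manip.spot_point(p,q);print(q,[(np.round(a['location'],4),round(a['conf'],2)) for a in r[:2]])
E
```

```text
{'time': np.float64(0.0), 'qpos': array([ 1.2148,  0.3269, -0.1936,  1.052 , -0.    ,  1.4366]), 'dq': array([-0.0003, -0.0003, -0.0025, -0.0002,  0.0008, -0.0013]), 'joint_torque': array([  0.0001, -44.3394,  26.2443,   0.0153,  -0.    ,   0.    ]), 'ee_pos': array([0.1208, 0.536 , 0.2555]), 'eef_rot': array([[-0.9755,  0.22  , -0.0006],
       [ 0.22  ,  0.9755, -0.0016],
       [ 0.0002, -0.0017, -1.    ]]), 'force': array([-0.6537,  0.4014, -0.3509]), 'wrist_torque': array([-0.0434, -0.02  , -0.0199]), 'gripper_force': np.float64(0.0), 'grip_width': np.float64(0.9988)}
top [0.1937 0.0221 1.5131] [[ 0.0233  0.9775 -0.2097]
 [-0.9997  0.024   0.0008]
 [ 0.0058  0.2096  0.9778]] [[488.2672   0.     325.869 ]
 [  0.     488.2672 203.0888]
 [  0.       0.       1.    ]]
closing_bar [(array([0.4576, 0.1034, 0.0005]), 0.93)]
bar_grip [(array([0.4231, 0.099 , 0.0205]), 0.8)]
bar_eye [(array([0.5501, 0.1152, 0.004 ]), 0.59)]
bar_toe [(array([0.5718, 0.1156, 0.0056]), 0.75)]
bar_end [(array([0.3713, 0.0937, 0.0045]), 0.65)]
tofu_press [(array([ 0.5233, -0.1798, -0.0014]), 0.81)]
spring_cap
[... 655 characters left out ...]
, 0.74), (array([0.4281, 0.1014, 0.0205]), 0.69)]
bar_eye [(array([0.5501, 0.1143, 0.0013]), 0.61)]
bar_toe [(array([0.5763, 0.1131, 0.0032]), 0.65)]
bar_end [(array([0.3669, 0.0932, 0.003 ]), 0.64)]
tofu_press [(array([ 0.5213, -0.1726, -0.0019]), 0.9)]
spring_cap [(array([ 0.521 , -0.1748,  0.0507]), 0.81), (array([ 0.4639,  0.1052, -0.0012]), 0.3)]
stud_foot [(array([ 0.4294, -0.1769, -0.0023]), 0.93), (array([ 0.3799, -0.3316,  0.0008]), 0.24)]
catch_foot [(array([ 0.6049, -0.1768,  0.0004]), 0.79)]
glass [(array([ 0.524 ,  0.3575, -0.0024]), 0.98), (array([ 0.5214, -0.1785,  0.0525]), 0.33)]
mug [(array([0.644 , 0.2275, 0.0004]), 0.57)]
peeler [(array([ 0.3795, -0.3322, -0.0023]), 0.7)]
```

View pics/top0.png

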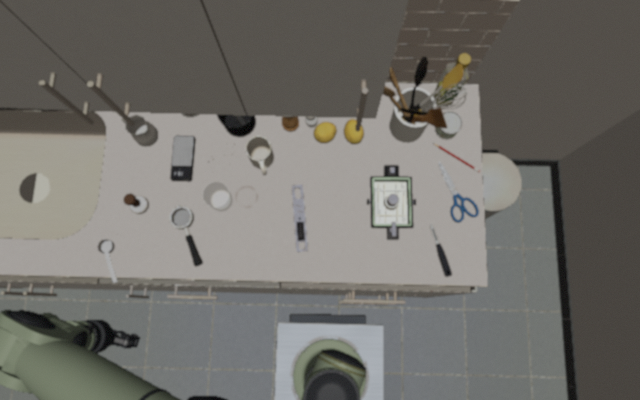

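View pics/side0.png

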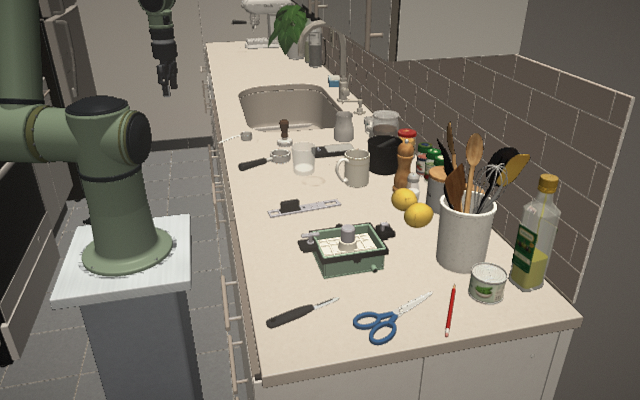

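The top view shows the bar at px (300,185–250) with its slotted end towards the robot, and the press at px (392,202) with the stud on the robot side. The side view shows the bar at (305,207), the stud at about (306,243) and the catch at about (385,231). The bar therefore needs a turn of about 187°. I'll average a few detections and fit both poses.

```bash
cat >> h.py <<'E'
BAR={'closing_bar':(0,0,0),'bar_grip':(33,0,20),'bar_eye':(-90,0,2.5),'bar_toe':(-112.5,0,2.5),'bar_end':(92.5,0,2.5)}
PRESS={'tofu_press':(0,0,0),'spring_cap':(0,0,50),'stud_foot':(-90,0,0),'catch_foot':(89,0,0)}
def meas(pics,names,guess,tol=.03):
    out={}
    for n in names:
        L=[]
        for p in pics:
            L+=[a['location'] for a in manip.spot_point(p,n) if np.linalg.norm(np.array(a['location'])[:2]-np.array(guess[n])[:2])<tol][:1]
        if L: out[n]=np.array(L)
    return out
def fit2(out,M):
    A=[];B=[]
    for n,L in out.items():
        for l in L: A.append(M[n][:2]);B.append(l[:2])
    A=np.array(A)/1000.;B=np.array(B);a=A.mean(0);b=B.mean(0)
    H=(A-a).T@(B-b);th=np.arctan2(H[0,1]-H[1,0],H[0,0]+H[1,1])
    c,s=np.cos(th),np.sin(th);R=np.array([[c,-s],[s,c]]);t=b-R@a
    return t,th,(B-b-(A-a)@R.T)
E
cat > m1.py <<'E'
from h import *
np.set_printoptions(precision=4,suppress=True)
gb={'closing_bar':(.4595,.102),'bar_grip':(.4255,.1),'bar_eye':(.55,.1147),'bar_toe':(.574,.1145),'bar_end':(.369,.0935)}
gp={'tofu_press':(.522,-.177),'spring_cap':(.52,-.178),'stud_foot':(.428,-.178),'catch_foot':(.605,-.177)}
ob={};op={}
for k in range(3):
    ps=[manip.capture('top'),manip.capture('side')]
    for o,M,g in((ob,BAR,gb),(op,PRESS,gp)):
        for n,L in meas(ps,M,g).items(): o[n]=np.vstack([o[n],L]) if n in o else L
for o,M in((ob,BAR),(op,PRESS)):
    for n,L in o.items(): print(n,len(L),L.mean(0),L.std(0))
    t,th,r=fit2(o,M);print('pose',t,np.degrees(th),'res',r.std(0))
E
python3 m1.py
python3 - <<'E'
from h import *
p=snap('side')
for n,X in(('head-',(.43,-.177,.0865)),('head+',(.43,-.177,.1005)),('cap',(.52,-.177,.1005))): print(n,proj(p,X))
im=p['frame'][215:285,285:405,::-1]
cv2.imwrite('pics/sc.png',cv2.resize(im,None,fx=6.6,fy=6.6,interpolation=cv2.INTER_CUBIC))
E
```

```text
closing_bar 6 [0.4607 0.1034 0.0003] [0.0015 0.0011 0.0011]
bar_grip 5 [0.4282 0.1002 0.0203] [0.0021 0.0018 0.0004]
bar_eye 6 [0.5512 0.1115 0.0018] [0.003  0.0014 0.0017]
bar_toe 6 [0.5734 0.1143 0.0042] [0.0017 0.0012 0.0006]
bar_end 5 [0.3672 0.0916 0.0032] [0.0031 0.0012 0.0023]
pose [0.4609 0.1026] -174.03099326516826 res [0.0025 0.0016]
tofu_press 6 [ 0.5206 -0.1766  0.0009] [0.0018 0.002  0.0015]
spring_cap 6 [ 0.5168 -0.1794  0.0496] [0.0016 0.002  0.0012]
stud_foot 6 [ 0.4272 -0.1791 -0.0016] [0.0026 0.0008 0.0006]
catch_foot 3 [ 0.6045 -0.1768  0.0015] [0.0002 0.0019 0.0009]
pose [ 0.5178 -0.178 ] 0.7331155321366338 res [0.0026 0.002 ]
head- [310.79120849 236.01949902]
head+ [310.71318473 230.83175809]
cap [348.5299504  225.97441944]
```

View pics/sc.png

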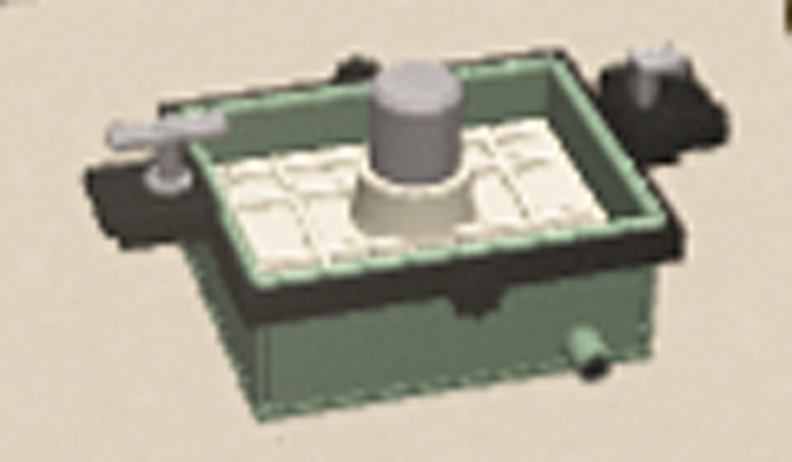

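```bash
cat >> h.py <<'E'
from scipy.spatial.transform import Rotation as Rn
def plan(t,R,mm=40,deg=7.,n=None,start=None):
    s=manip.observe(); t0,R0=start if start else (np.array(s['ee_pos']),np.array(s['eef_rot']))
    t=np.array(t,float);rv=Rn.from_matrix(R0.T@R).as_rotvec()
    if n is None:n=int(max(np.ceil(np.linalg.norm(t-t0)*1000/mm),np.ceil(np.degrees(np.linalg.norm(rv))/deg),1))
    c,C=t0.copy(),R0.copy();rows=[]
    for k in range(1,n+1):
        tk=t0+(t-t0)*k/n;Rk=R0@Rn.from_rotvec(rv*k/n).as_matrix()
        d=np.round(C.T@(tk-c)*1000,1);w=np.round(Rn.from_matrix(C.T@Rk).as_rotvec(),3)
        rows.append([float(x)+0. for x in list(d)+list(w)]);c=c+C@d/1000;C=C@Rn.from_rotvec(w).as_matrix()
    for i in range(0,n,5):print(str(rows[i:i+5]).replace('0.0,','0,').replace(' ',''))
    return c,C
def Rbar(yaw,tilt=0):  # bar rotation, tilt: slot end up (rad)
    return Rn.from_euler('z',yaw).as_matrix()@Rn.from_euler('y',-tilt).as_matrix()
FL=np.diag([1.,-1,-1])
E
python3 - <<'E'
from h import *
np.set_printoptions(precision=4,suppress=True)
p=manip.capture('side')
f=lambda u,v:(285+(u+.5)/6.6-.5,215+(v+.5)/6.6-.5)
for n,u,v in(('nl(-73,-56)',262,282),('nr',664,218),('fr',558,53)): print(n,ray(p,f(u,v),.064))
yaw=np.radians(-174.03)
c=plan([.428,.0992,.13],Rbar(yaw)@FL)
print('down');plan([.428,.0992,.032],Rbar(yaw)@FL,start=c)
E
```

```text
nl(-73,-56) [ 0.4476 -0.2356  0.064 ]
nr [ 0.5927 -0.2312  0.064 ]
fr [ 0.592 -0.116  0.064]
[[-28.3,-25.6,9.0,0,0,-0.023],[-27.6,-26.3,9.0,0,0,-0.024],[-27.1,-27.0,9.1,0,0,-0.023],[-26.4,-27.6,9.0,0,0,-0.023],[-25.7,-28.1,9.0,0,0,-0.023]]
[[-25.1,-28.8,9.0,0,0,-0.024],[-24.4,-29.3,9.0,0,0,-0.023],[-23.8,-29.9,9.1,0,0,-0.023],[-23.0,-30.4,9.0,0,0,-0.024],[-22.3,-31.0,9.0,0,0,-0.023]]
[[-21.6,-31.5,9.0,0,0,-0.023],[-20.8,-32.0,9.0,0,0,-0.023],[-20.1,-32.4,9.1,0,0,-0.024],[-19.4,-32.9,9.0,0,0,-0.023]]
down
[[0,0,32.7,0,0,0.0],[0,0,32.6,0,0,0.0],[0,0,32.7,0,0,0.0]]
```

Request:
apply_moves(
  motion=[
    [-28.3, -25.6, 9, 0, 0, -0.023],
    [-27.6, -26.3, 9, 0, 0, -0.024],
    [-27.1, -27, 9, 0, 0, -0.023],
    [-26.4, -27.6, 9, 0, 0, -0.023],
    [-25.7, -28.1, 9, 0, 0, -0.023],
  ],
  hand=-1,
)

```text
time: 4.9
ee_pos: [0.2312, 0.3792, 0.2111]
eef_rot: [[-0.995, 0.104, 0.001], [0.104, 0.995, 0.0], [-0.0, 0.0, -1.0]]
force: [1.3, -0.2, 0.1]
grip_width: 1.003
gripper_force: 0.0
```

Request:
apply_moves(
  motion=[
    [-25.1, -28.8, 9, 0, 0, -0.024],
    [-24.4, -29.3, 9, 0, 0, -0.023],
    [-23.8, -29.9, 9, 0, 0, -0.023],
    [-23, -30.4, 9, 0, 0, -0.024],
    [-22.3, -31, 9, 0, 0, -0.023],
  ],
)

```text
time: 5.4
ee_pos: [0.3412, 0.2229, 0.1662]
eef_rot: [[-1.0, -0.012, 0.001], [-0.012, 1.0, 0.0], [-0.001, 0.0, -1.0]]
force: [0.5, -0.5, -0.4]
grip_width: 0.999
gripper_force: 0.0
```

Request:
apply_moves(
  motion=[
    [-21.6, -31.5, 9, 0, 0, -0.023],
    [-20.8, -32, 9, 0, 0, -0.023],
    [-20.1, -32.4, 9, 0, 0, -0.024],
    [-19.4, -32.9, 9, 0, 0, -0.023],
    [0, 0, 0, 0, 0, 0],
  ],
)

```text
time: 5.9
ee_pos: [0.4307, 0.0962, 0.1298]
eef_rot: [[-0.995, -0.098, 0.002], [-0.098, 0.995, -0.001], [-0.002, -0.001, -1.0]]
force: [-0.1, 0.4, 0.1]
grip_width: 0.999
gripper_force: 0.0
```

```bash
python3 - <<'E'
from h import *
np.set_printoptions(precision=4,suppress=True)
s=manip.observe();print(s['time'],s['ee_pos'],s['eef_rot'],s['qpos'],s['force'])
yaw=np.radians(-174.03)
plan([.428,.0992,.033],Rbar(yaw)@FL,mm=30)
E
```

```text
5.9 [0.4307 0.0962 0.1298] [[-0.9951 -0.0984  0.0017]
 [-0.0984  0.9951 -0.001 ]
 [-0.0016 -0.0012 -1.    ]] [ 0.0528  0.2673 -0.6449  0.657  -0.0011 -0.0458] [-0.1331  0.4199  0.056 ]
[[0.6,0.9,24.2,0,0,-0.001],[0.7,0.8,24.2,-0.001,0.001,-0.002],[0.6,0.8,24.2,0,0,-0.001],[0.6,0.9,24.2,0,0.001,-0.002]]
```

Request:
apply_moves(
  motion=[
    [0.7, 0.8, 24, 0, 0, -0.002],
    [0.7, 0.8, 24, 0, 0, -0.002],
    [0.6, 0.8, 24, 0, 0, -0.002],
    [0.6, 0.8, 23, 0, 0, -0.001],
    [0, 0, 0, 0, 0, 0],
  ],
)

```text
time: 6.4
ee_pos: [0.4225, 0.1026, 0.0334]
eef_rot: [[-0.994, -0.112, -0.005], [-0.112, 0.994, -0.0], [0.005, 0.001, -1.0]]
force: [0.3, 0.2, -1.0]
grip_width: 1.0
gripper_force: 0.0
```

```bash
python3 - <<'E'
from h import *
np.set_printoptions(precision=4,suppress=True)
s=manip.observe();print(s['time'],s['ee_pos'],s['eef_rot'],s['force'])
p=snap('top');q=snap('side')
for x,n in((p,'t'),(q,'s')):
    for k in('bar_grip','bar_end'): print(n,k,[(np.round(a['location'],4),round(a['conf'],2)) for a in manip.spot_point(x,k)[:2]])
u,v=proj(q,s['ee_pos']).astype(int);im=q['frame'][v-40:v+25,u-50:u+50,::-1];cv2.imwrite('pics/g1.png',cv2.resize(im,None,fx=6,fy=6,interpolation=cv2.INTER_CUBIC))
E
```

```text
6.4 [0.4225 0.1026 0.0334] [[-0.9937 -0.1116 -0.0052]
 [-0.1116  0.9938 -0.0001]
 [ 0.0051  0.0005 -1.    ]] [ 0.2646  0.1581 -0.9823]
t bar_grip [(array([ 0.4262, -0.1789, -0.0031]), 0.24)]
t bar_end []
s bar_grip [(array([0.4291, 0.0993, 0.0195]), 0.79)]
s bar_end [(array([0.3634, 0.0897, 0.0032]), 0.93)]
```

View pics/g1.png

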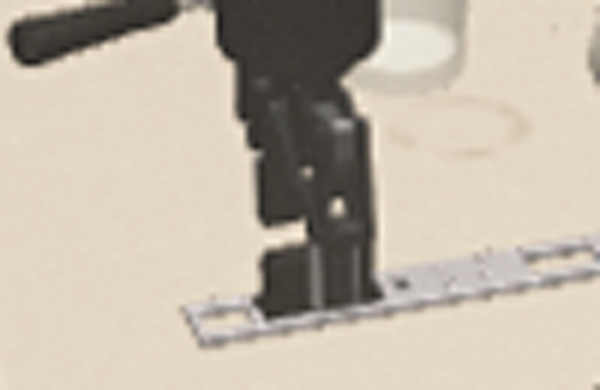

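The fingers straddle the handle. Its left part shows at px (285,280) of the crop, so I'll shift along the bar to centre it, then close.

Request:
apply_moves(
  motion=[
    [-5, -4, 0, 0, 0, 0],
    [0, 0, 0, 0, 0, 0],
    [0, 0, 0.5, 0, 0, 0],
    [0, 0, 0, 0, 0, 0],
  ],
)

```text
time: 7.1
ee_pos: [0.4305, 0.0986, 0.0348]
eef_rot: [[-0.994, -0.111, -0.0], [-0.111, 0.994, 0.0], [0.0, 0.0, -1.0]]
force: [-0.3, -0.5, 0.1]
grip_width: 1.0
gripper_force: 0.0
```

Request:
apply_moves(
  motion=[
    [0, 0, 0, 0, 0, 0],
    [0, 0, 0, 0, 0, 0],
    [0, 0, 0, 0, 0, 0],
    [0, 0, 0, 0, 0, 0],
    [0, 0, 0, 0, 0, 0],
  ],
  hand=1,
  grip_force=60,
)

```text
time: 7.6
ee_pos: [0.4306, 0.0988, 0.035]
eef_rot: [[-0.994, -0.111, 0.0], [-0.111, 0.994, 0.0], [-0.0, 0.0, -1.0]]
force: [-0.8, -0.1, -0.3]
grip_width: 0.183
gripper_force: 58.5
```

Request:
apply_moves(
  motion=[
    [0, 0, 0, 0, 0, 0],
    [0, 0, 0, 0, 0, 0],
    [0, 0, 0, 0, 0, 0],
  ],
  grip_force=100,
)

```text
time: 7.9
ee_pos: [0.4307, 0.0988, 0.0351]
eef_rot: [[-0.994, -0.111, 0.0], [-0.111, 0.994, 0.0], [-0.0, 0.0, -1.0]]
force: [-0.9, 0.2, 6.6]
grip_width: 0.165
gripper_force: 98.5
```

```bash
cat >> h.py <<'E'
G=np.array([30.4,0,35.])/1000   # TCP in bar
PP=np.array([.519,-.1765,0]);PY=np.radians(.9)
def tcp(corner,tilt,bp=(-107.5,0,0)):
    """TCP pose so that bar point bp (mm) sits at press point corner (mm)"""
    R=Rbar(PY,tilt);w=PP+Rn.from_euler('z',PY).as_matrix()@(np.array(corner)/1000.)
    return w+R@(G-np.array(bp)/1000.),R@FL
E
python3 - <<'E'
from h import *
s=manip.observe();t0=s['ee_pos'];R0=s['eef_rot'];print(t0,s['force'])
print(manip.observe()['qpos'])
c=plan([t0[0],t0[1],.11],np.array(R0),n=3)
c=plan([.45,.0,.2],Rbar(np.radians(93))@FL,deg=7.5,start=c)
c=plan([.47,-.12,.22],Rbar(PY)@FL,deg=7.5,start=c)
t,R=tcp((-120,0,115),.576);print(t)
c=plan(t,R,deg=7,start=c)
E
```

```text
[0.43073825 0.09877303 0.03505081] [-0.86751839  0.1732236   6.59872874]
[ 5.80548634e-02  4.30276693e-01 -7.34953552e-01  4.05083704e-01
  5.10414136e-05 -5.32583543e-02]
[[0,0,-25.0,0,0,0.0],[0,0,-25.0,0,0,0.0],[0,0,-24.9,0,0,0.0]]
[[-0.6,-7.7,-6.9,0,0,0.125],[-1.6,-7.6,-7.0,0,0,0.126],[-2.6,-7.3,-6.9,0,0,0.125],[-3.4,-6.9,-6.9,0,0,0.125],[-4.2,-6.5,-6.9,0,0,0.126]]
[[-5.1,-5.9,-7.0,0,0,0.125],[-5.7,-5.2,-6.9,0,0,0.126],[-6.4,-4.4,-6.9,0,0,0.125],[-6.8,-3.6,-6.9,0,0,0.125],[-7.3,-2.8,-7.0,0,0,0.126]]
[[-7.5,-1.8,-6.9,0,0,0.125],[-7.7,-0.8,-6.9,0,0,0.125],[-7.7,0.1,-6.9,0,0,0.126]]
[[-9.3,1.1,-1.5,0,0,0.124],[-9.1,2.2,-1.6,0,0,0.123],[-8.8,3.3,-1.5,0,0,0.124],[-8.3,4.3,-1.6,0,0,0.124],[-7.6,5.3,-1.5,0,0,0.123]]
[[-7.0,6.3,-1.6,0,0,0.124],[-6.1,7.1,-1.5,0,0,0.123],[-5.3,7.7,-1.5,0,0,0.124],[-4.2,8.4,-1.6,0,0,0.124],[-3.2,8.8,-1.5,0,0,0.123]]
[[-2.0,9.1,-1.6,0,0,0.124],[-0.9,9.3,-1.5,0,0,0.124],[0.2,9.4,-1.5,0,0,0.123]]
[ 0.49558887 -0.17686777  0.21946319]
[[4.9,11.5,0.1,0,0.115,0.0],[4.9,11.4,0.7,0,0.115,0.0],[4.8,11.5,1.2,0,0.115,0.0],[4.6,11.4,1.8,0,0.115,0.0],[4.4,11.5,2.2,0,0.116,0.0]]
```

Request:
apply_moves(
  motion=[
    [0, 0, -10, 0, 0, 0],
    [0, 0, -25, 0, 0, 0],
    [0, 0, -25, 0, 0, 0],
    [0, 0, -15, 0, 0, 0],
    [0, 0, 0, 0, 0, 0],
  ],
)

```text
time: 8.4
ee_pos: [0.4318, 0.0988, 0.1117]
eef_rot: [[-0.994, -0.111, 0.004], [-0.111, 0.994, 0.0], [-0.004, -0.0, -1.0]]
force: [-0.1, -0.5, -2.6]
grip_width: 0.165
gripper_force: 97.7
```

Request:
apply_moves(
  motion=[
    [-0.6, -7.7, -7, 0, 0, 0.125],
    [-1.6, -7.6, -7, 0, 0, 0.126],
    [-2.6, -7.3, -7, 0, 0, 0.125],
    [-3.4, -6.9, -7, 0, 0, 0.125],
    [-4.2, -6.5, -7, 0, 0, 0.126],
  ],
)

```text
time: 8.9
ee_pos: [0.437, 0.0605, 0.144]
eef_rot: [[-0.867, 0.498, -0.002], [0.498, 0.867, 0.0], [0.002, -0.001, -1.0]]
force: [-1.0, -0.5, -2.2]
grip_width: 0.162
gripper_force: 97.8
```

Request:
apply_moves(
  motion=[
    [-5.1, -5.9, -7, 0, 0, 0.125],
    [-5.7, -5.2, -7, 0, 0, 0.126],
    [-6.4, -4.4, -7, 0, 0, 0.125],
    [-6.8, -3.6, -7, 0, 0, 0.125],
    [-7.3, -2.8, -7, 0, 0, 0.126],
  ],
)

```text
time: 9.4
ee_pos: [0.4445, 0.0225, 0.1789]
eef_rot: [[-0.41, 0.912, -0.002], [0.912, 0.41, 0.0], [0.001, -0.002, -1.0]]
force: [0.5, 0.3, -2.3]
grip_width: 0.169
gripper_force: 97.8
```

Request:
apply_moves(
  motion=[
    [-7.5, -1.8, -7, 0, 0, 0.125],
    [-7.7, -0.8, -7, 0, 0, 0.125],
    [-7.7, 0.1, -7, 0, 0, 0.126],
  ],
)

```text
time: 9.7
ee_pos: [0.449, -0.0002, 0.1998]
eef_rot: [[-0.047, 0.999, -0.002], [0.999, 0.047, 0.001], [0.001, -0.002, -1.0]]
force: [-0.3, -0.6, -2.7]
grip_width: 0.17
gripper_force: 97.8
```

Request:
apply_moves(
  motion=[
    [-9.3, 1.1, -1.5, 0, 0, 0.124],
    [-9.1, 2.2, -1.5, 0, 0, 0.123],
    [-8.8, 3.3, -1.5, 0, 0, 0.124],
    [-8.3, 4.3, -1.6, 0, 0, 0.124],
    [-7.6, 5.3, -1.5, 0, 0, 0.123],
  ],
)

```text
time: 10.2
ee_pos: [0.4568, -0.0463, 0.2072]
eef_rot: [[0.541, 0.841, -0.002], [0.841, -0.541, 0.001], [-0.001, -0.002, -1.0]]
force: [0.8, 0.3, -2.6]
grip_width: 0.166
gripper_force: 97.8
```

Request:
apply_moves(
  motion=[
    [-7, 6.3, -1.6, 0, 0, 0.124],
    [-6.1, 7.1, -1.5, 0, 0, 0.123],
    [-5.3, 7.7, -1.5, 0, 0, 0.124],
    [-4.2, 8.4, -1.6, 0, 0, 0.124],
    [-3.2, 8.8, -1.5, 0, 0, 0.123],
  ],
)

```text
time: 10.7
ee_pos: [0.4645, -0.0925, 0.2149]
eef_rot: [[0.928, 0.372, -0.002], [0.372, -0.928, 0.001], [-0.002, -0.002, -1.0]]
force: [0.2, -0.2, -2.4]
grip_width: 0.163
gripper_force: 97.8
```

Request:
apply_moves(
  motion=[
    [-2, 9.1, -1.6, 0, 0, 0.124],
    [-0.9, 9.3, -1.5, 0, 0, 0.124],
    [0.2, 9.4, -1.5, 0, 0, 0.123],
    [0, 0, 0, 0, 0, 0],
    [0, 0, 0, 0, 0, 0],
  ],
)

```text
time: 11.2
ee_pos: [0.4693, -0.1197, 0.2198]
eef_rot: [[1.0, 0.018, -0.002], [0.018, -1.0, 0.001], [-0.002, -0.001, -1.0]]
force: [1.1, 0.5, -3.5]
grip_width: 0.167
gripper_force: 97.8
```

```bash
python3 - <<'E'
from h import *
np.set_printoptions(precision=4,suppress=True)
s=manip.observe();print(s['time'],s['ee_pos'],s['eef_rot'],s['force'],s['wrist_torque'],s['qpos'])
t,R=tcp((-120,0,115),.576);print(t)
c=plan(t,R,deg=7)
p=manip.capture('side');print(proj(p,s['ee_pos']))
for k in BAR: print(k,[(np.round(a['location'],4),round(a['conf'],2)) for a in manip.spot_point(p,k)[:2]])
E
```

```text
11.2 [ 0.4693 -0.1197  0.2198] [[ 0.9998  0.0179 -0.0015]
 [ 0.0179 -0.9998  0.001 ]
 [-0.0015 -0.001  -1.    ]] [ 1.0588  0.4584 -3.5469] [ 0.0327 -0.0536 -0.0294] [-0.4026  0.2367 -0.4152  0.9207  0.0003  2.7211]
[ 0.4956 -0.1769  0.2195]
[[5.1,11.5,0,0,0.116,0.0],[5.0,11.5,0.7,-0.001,0.115,0.001],[4.9,11.6,1.2,0,0.116,0.0],[4.8,11.5,1.7,0,0.115,0.0],[4.5,11.5,2.3,-0.001,0.116,0.001]]
[321.439  171.5189]
closing_bar [(array([ 0.4386, -0.1197,  0.1846]), 0.59)]
bar_grip [(array([ 0.472 , -0.1163,  0.2061]), 0.81)]
bar_eye [(array([ 0.3494, -0.1226,  0.1866]), 0.89)]
bar_toe [(array([ 0.3251, -0.123 ,  0.1886]), 0.95)]
bar_end [(array([ 0.5291, -0.1195,  0.1887]), 0.57)]
```

Request:
apply_moves(
  motion=[
    [5.1, 11.5, 0, 0, 0.116, 0],
    [5, 11.5, 0.7, 0, 0.115, 0],
    [4.9, 11.5, 1.2, 0, 0.116, 0],
    [4.8, 11.5, 1.7, 0, 0.115, 0],
    [4.5, 11.5, 2.3, 0, 0.116, 0],
  ],
)

```text
time: 12.0
ee_pos: [0.496, -0.1773, 0.2213]
eef_rot: [[0.835, 0.017, 0.55], [0.015, -1.0, 0.008], [0.55, 0.002, -0.835]]
force: [1.6, -1.4, -3.1]
grip_width: 0.165
gripper_force: 97.9
```

Request:
apply_moves(
  motion=[
    [0, 0, 0, 0, 0, 0],
    [0, 0, 0, 0, 0, 0],
    [0, 0, 0, 0, 0, 0],
  ],
)

```text
time: 12.3
ee_pos: [0.4967, -0.1771, 0.2211]
eef_rot: [[0.838, 0.017, 0.545], [0.014, -1.0, 0.009], [0.545, 0.0, -0.838]]
force: [-0.6, -0.2, -1.9]
grip_width: 0.164
gripper_force: 98.0
```

```bash
cat > m2.py <<'E'
from h import *
import sys
np.set_printoptions(precision=4,suppress=True)
s=manip.observe();t=s['ee_pos'];R=np.array(s['eef_rot'])@FL
print(s['time'],t,'tilt',np.arcsin(R[2,0]),'yaw',np.degrees(np.arctan2(R[1,0],R[0,0])),'roll',R[2,1],s['force'],s['wrist_torque'])
K=int(sys.argv[1])
o={};op={}
gp={'tofu_press':(.519,-.177),'spring_cap':(.519,-.177),'stud_foot':(.429,-.178),'catch_foot':(.607,-.176)}
for k in range(K):
    ps=[manip.capture('top'),manip.capture('side')]
    gb={n:t+R@(np.array(v)/1000-G) for n,v in BAR.items()}
    for n,L in meas(ps,BAR,gb).items(): o.setdefault(n,[]).extend((R.T@(l-t)+G)*1000-BAR[n] for l in L)
    for n,L in meas(ps,PRESS,gp).items(): op[n]=np.vstack([op[n],L]) if n in op else L
for n,L in o.items(): print(n,'bar-frame dev mm',np.mean(L,0),len(L))
for n,L in op.items(): print(n,L.mean(0),len(L))
a,th,_=fit2(op,PRESS);print('press',a,np.degrees(th))
cn=t+R@(np.array([-.1075,0,0])-G); c=(Rn.from_euler('z',PY).as_matrix().T@(cn-PP))*1000;print('corner in press',c)
E
python3 m2.py 3
python3 - <<'E'
from h import *
for c,b in(('side',(250,120,130,90)),):
    p=snap(c);x,y,w,h=b;X=proj(p,(.43,-.177,.1));x,y=int(X[0])-50,int(X[1])-60
    cv2.imwrite('pics/pre.png',cv2.resize(p['frame'][y:y+90,x:x+120,::-1],None,fx=6.6,fy=6.6,interpolation=cv2.INTER_CUBIC));print(x,y)
E
```

```text
12.3 [ 0.4967 -0.1771  0.2211] tilt 0.5769003801638404 yaw 0.9588950632723797 roll -0.00017195909570176396 [-0.584  -0.2418 -1.8759] [-0.0599  0.641  -0.0192]
closing_bar bar-frame dev mm [-0.3442 -0.5037  0.4508] 6
bar_grip bar-frame dev mm [0.0824 0.5364 1.9881] 6
bar_eye bar-frame dev mm [-0.5692 -1.3981 -1.2803] 6
bar_toe bar-frame dev mm [ 0.2875 -0.3142  0.237 ] 6
bar_end bar-frame dev mm [-0.1362 -0.2986  0.4377] 6
tofu_press [ 0.5199 -0.177  -0.0001] 6
spring_cap [ 0.5183 -0.1775  0.0498] 3
stud_foot [ 0.4263 -0.1795 -0.0013] 6
catch_foot [ 0.6044 -0.1758  0.0012] 3
press [ 0.5177 -0.1774] 1.2360320684204997
corner in press [-118.7665   -0.3299  116.5596]
260 171
```

View pics/pre.png

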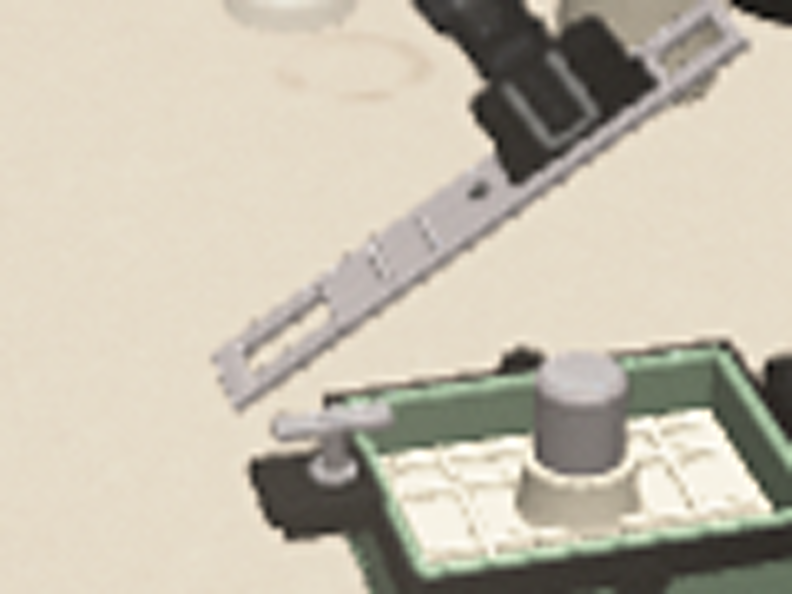

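```bash
python3 - <<'E'
from h import *
np.set_printoptions(precision=2,suppress=True)
a=cv2.imread('pics/top0.png');p=snap('top','top1');b=p['frame'][:,:,::-1]
x,y=362,158
cr=lambda i:cv2.resize(i[y:y+90,x:x+60],None,fx=6.5,fy=6.5,interpolation=cv2.INTER_CUBIC)
im=np.hstack([cr(a),cr(b)]);im=cv2.convertScaleAbs(im,alpha=1.5,beta=20);cv2.imwrite('pics/tt.png',im)
f=lambda X:(proj(p,X)-[x,y]+.5)*6.5-.5
W=lambda v:PP+Rn.from_euler('z',PY).as_matrix()@(np.array(v)/1000)
for n,v in(('cap',(0,0,99)),('head',(-90,0,91)),('headnear',(-111,0,91)),('rim++',(73,56,64)),('rim-+',(-73,56,64)),('rim+-',(73,-56,64)),('rim--',(-73,-56,64))):print(n,f(W(v)))
s=manip.observe();R=np.array(s['eef_rot'])@FL
for n,v in(('toe end',(-117.5,0,5)),('eye',(-90,0,5)),('x0',(0,0,5)),('end',(95.5,0,5))):print(n,f(s['ee_pos']+R@(np.array(v)/1000-G)))
q=manip.capture('side');m=manip.masks_of(q,'spring_cap')[0];ys,xs=np.nonzero(m['pixels']);print('cap side',m['conf'],xs.min(),xs.max(),ys.min(),ys.max(),len(xs),'pred top',proj(q,W((0,0,100.5))),proj(q,W((17,0,95))),proj(q,W((-17,0,95))))
E
```

```text
cap [200.79 259.1 ]
head [202.5  456.45]
headnear [203.48 502.33]
rim++ [ 68.86 123.82]
rim-+ [ 72.73 428.48]
rim+- [305.6  125.92]
rim-- [314.4  430.53]
toe end [212.45 537.94]
eye [216.18 481.4 ]
x0 [228.74 290.65]
end [242.74  78.13]
cap side 0.49 341 354 224 242 244 pred top [348.06 225.92] [354.96 226.98] [341.   228.91]
```

View pics/tt.png

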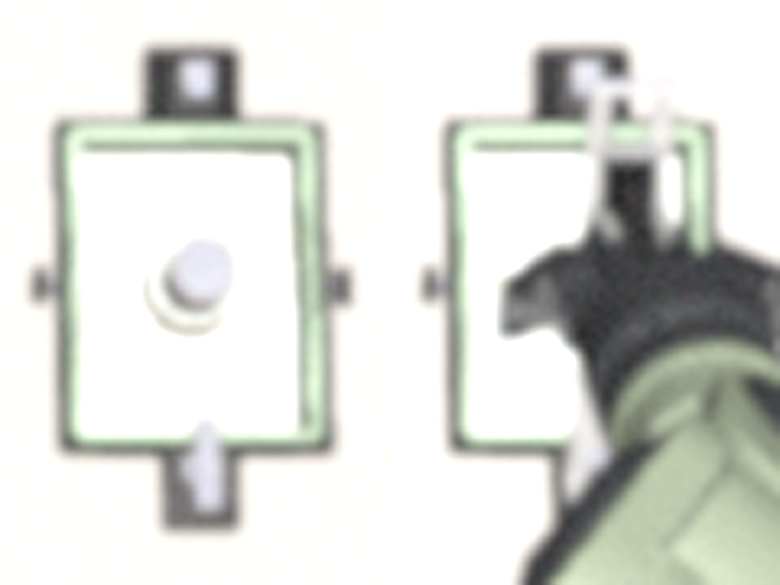

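The top crop shows the T-head at about (207,465) and its near end at row 510, so the press sits about 2 mm nearer and 1.5 mm further right than I assumed. I'll update the pose, then feel for the head top with the bar's toe.

```bash
cat >> h.py <<'E'
PP=np.array([.517,-.178,0]);PY=np.radians(1.)
def where(h=0):
    np.set_printoptions(precision=2,suppress=True)
    s=manip.observe();t=s['ee_pos'];R=np.array(s['eef_rot'])@FL
    P=Rn.from_euler('z',PY).as_matrix()
    f=lambda v:P.T@(t+R@(np.array(v)/1000.-G)-PP)*1000
    print('t',s['time'],'tilt %.4f yaw %.2f roll %.4f'%(np.arcsin(R[2,0]),np.degrees(np.arctan2(R[1,0],R[0,0])),R[2,1]),'outer',f((-117.5,0,0)),'inner',f((-107.5,0,0)),'toe',f((-112.5,0,2.5))-[-90,0,0],'end',f((92.5,0,2.5))-[89,0,0],'F',P.T@s['force'],'M',s['wrist_torque'],'gw',s['grip_width'])
E
python3 - <<'E'
from h import *
where()
t,R=tcp((-102,0,101),.576,(-117.5,0,0))
plan(t,R,mm=12)
E
```

```text
t 15.5 tilt 0.5780 yaw 0.91 roll -0.0000 outer [-125.65    1.39  110.38] inner [-117.27    1.37  115.85] toe [-32.83   1.38 115.21] end [-40.13   1.1  227.21] F [-0.16  0.5  -1.74] M [-0.01  0.79  0.  ] gw 0.16580817305388462
[[4.9,0.4,7.0,0,-0.001,0.0],[4.9,0.4,7.0,0.001,0,-0.001],[5.0,0.4,7.1,0,-0.001,0.0]]
```

Request:
apply_moves(
  motion=[
    [4.9, 0.4, 7, 0, 0, 0],
    [4.9, 0.5, 7, 0, 0, 0],
    [5, 0.5, 7, 0, 0, -0.001],
    [0, 0, 0, 0, 0, 0],
    [0, 0, 0, 0, 0, 0],
  ],
)

```text
time: 16.0
ee_pos: [0.5201, -0.1779, 0.2105]
eef_rot: [[0.838, 0.017, 0.546], [0.014, -1.0, 0.009], [0.546, 0.0, -0.838]]
force: [-0.8, -0.6, -3.2]
grip_width: 0.168
gripper_force: 98.0
```

Request:
apply_moves(
  motion=[
    [-0.5, 0, 0.8, 0, 0, 0],
    [-0.5, 0, 0.8, 0, 0, 0],
    [0, 0, 0, 0, 0, 0],
    [0, 0, 0, 0, 0, 0],
  ],
)

```text
time: 16.4
ee_pos: [0.5199, -0.1782, 0.2092]
eef_rot: [[0.837, 0.016, 0.546], [0.014, -1.0, 0.008], [0.546, 0.001, -0.837]]
force: [-0.5, 0.3, -3.0]
grip_width: 0.164
gripper_force: 98.0
```

Request:
apply_moves(
  motion=[
    [-0.5, 0, 0.8, 0, 0, 0],
    [-0.5, 0, 0.8, 0, 0, 0],
    [0, 0, 0, 0, 0, 0],
    [0, 0, 0, 0, 0, 0],
  ],
)

```text
time: 16.8
ee_pos: [0.52, -0.1781, 0.2072]
eef_rot: [[0.837, 0.017, 0.546], [0.014, -1.0, 0.009], [0.546, 0.001, -0.838]]
force: [-0.2, 0.8, -2.2]
grip_width: 0.166
gripper_force: 98.0
```

```bash
python3 -c "
from h import *
where()"
```

```text
t 16.8 tilt 0.5780 yaw 0.97 roll -0.0005 outer [-101.72   -0.17   97.08] inner [-93.34  -0.18 102.54] toe [ -8.89  -0.17 101.9 ] end [-16.19  -0.25 213.9 ] F [-0.14  0.78 -2.25] M [-0.02  0.73  0.  ] gw 0.1658631540218035
```

Request:
apply_moves(
  motion=[
    [-0.4, 0, 0.6, 0, 0, 0],
    [-0.4, 0, 0.6, 0, 0, 0],
    [0, 0, 0, 0, 0, 0],
  ],
)

```text
time: 17.1
ee_pos: [0.52, -0.1782, 0.2057]
eef_rot: [[0.838, 0.017, 0.546], [0.014, -1.0, 0.009], [0.546, 0.0, -0.838]]
force: [-0.7, 0.5, -3.1]
grip_width: 0.169
gripper_force: 98.0
```

Request:
apply_moves(
  motion=[
    [-0.3, 0, 0.4, 0, 0, 0],
    [-0.3, 0, 0.4, 0, 0, 0],
    [0, 0, 0, 0, 0, 0],
  ],
)

```text
time: 17.4
ee_pos: [0.5199, -0.1781, 0.2047]
eef_rot: [[0.838, 0.017, 0.546], [0.014, -1.0, 0.009], [0.546, 0.0, -0.838]]
force: [-0.4, -0.3, -3.0]
grip_width: 0.167
gripper_force: 98.0
```

Request:
apply_moves(
  motion=[
    [-0.3, 0, 0.4, 0, 0, 0],
    [-0.3, 0, 0.4, 0, 0, 0],
    [0, 0, 0, 0, 0, 0],
  ],
)

```text
time: 17.7
ee_pos: [0.5201, -0.1782, 0.204]
eef_rot: [[0.837, 0.017, 0.547], [0.014, -1.0, 0.009], [0.547, 0.001, -0.837]]
force: [0.4, 0.4, -0.7]
grip_width: 0.167
gripper_force: 98.2
```

Request:
apply_moves(
  motion=[
    [-0.3, 0, 0.4, 0, 0, 0],
    [0, 0, 0, 0, 0, 0],
  ],
)

```text
time: 17.9
ee_pos: [0.5202, -0.1783, 0.2036]
eef_rot: [[0.837, 0.017, 0.547], [0.014, -1.0, 0.009], [0.547, 0.001, -0.837]]
force: [0.8, 0.7, -0.3]
grip_width: 0.163
gripper_force: 98.3
```

Request:
apply_moves(
  motion=[
    [-0.3, 0, 0.4, 0, 0, 0],
    [0, 0, 0, 0, 0, 0],
  ],
)

```text
time: 18.1
ee_pos: [0.5203, -0.1784, 0.2033]
eef_rot: [[0.837, 0.017, 0.547], [0.015, -1.0, 0.008], [0.547, 0.001, -0.837]]
force: [1.0, 0.0, 1.6]
grip_width: 0.169
gripper_force: 98.5
```

```bash
python3 -c "
from h import *
where()"
```

```text
t 18.1 tilt 0.5793 yaw 1.00 roll -0.0009 outer [-101.28   -0.44   93.07] inner [-92.91  -0.44  98.55] toe [-8.46 -0.44 97.9 ] end [-15.9   -0.45 210.12] F [1.02 0.02 1.61] M [0.15 0.45 0.03] gw 0.16898873000674508
```

```bash
python3 - <<'E'
from h import *
t,R=tcp((-93,0,102.5),.576);c=plan(t,R,n=1)
t,R=tcp((-116,0,102.5),.576);c=plan(t,R,mm=10,start=c)
t,R=tcp((-116,0,80),.576);c=plan(t,R,mm=5,start=c)
E
```

```text
[[2.2,-0.4,-2.9,0.001,-0.003,0.0]]
[[-6.4,0,-4.2,0,0,0.0],[-6.5,0,-4.2,0,0,0.0],[-6.4,0,-4.1,0,0,0.0]]
[[-2.4,0,3.8,0,0,0.0],[-2.5,0,3.7,0,0,0.0],[-2.4,0,3.8,0,0,0.0],[-2.5,0,3.8,0,0,0.0],[-2.4,0,3.7,0,0,0.0]]
```

Request:
apply_moves(
  motion=[
    [2.4, -0.4, -3.2, 0, 0, 0],
    [-6.4, 0, -4.2, 0, 0, 0],
    [-6.5, 0, -4.2, 0, 0, 0],
    [-6.4, 0, -4.1, 0, 0, 0],
    [0, 0, 0, 0, 0, 0],
  ],
)

```text
time: 18.6
ee_pos: [0.4955, -0.1778, 0.206]
eef_rot: [[0.838, 0.016, 0.545], [0.013, -1.0, 0.009], [0.545, -0.0, -0.838]]
force: [0.6, 0.1, -2.6]
grip_width: 0.167
gripper_force: 98.1
```

Request:
apply_moves(
  motion=[
    [0, 0, 0, 0, 0, 0],
    [-1.6, 0, 2.5, 0, 0, 0],
    [-1.6, 0, 2.5, 0, 0, 0],
    [0, 0, 0, 0, 0, 0],
    [0, 0, 0, 0, 0, 0],
  ],
)

```text
time: 19.1
ee_pos: [0.4971, -0.178, 0.2005]
eef_rot: [[0.838, 0.017, 0.546], [0.014, -1.0, 0.009], [0.546, 0.0, -0.838]]
force: [-0.6, 0.3, -1.4]
grip_width: 0.168
gripper_force: 98.1
```

```bash
python3 - <<'E'
from h import *
where()
p=snap('side');X=proj(p,(.43,-.178,.1));x,y=int(X[0])-50,int(X[1])-60
cv2.imwrite('pics/in1.png',cv2.resize(p['frame'][y:y+90,x:x+120,::-1],None,fx=6.6,fy=6.6,interpolation=cv2.INTER_CUBIC));print(x,y)
t,R=tcp((-116,0,80),.576);c=plan(t,R,mm=4)
E
```

```text
t 19.1 tilt 0.5776 yaw 0.97 roll -0.0001 outer [-124.66    0.39   90.38] inner [-116.29    0.39   95.84] toe [-31.84   0.39  95.2 ] end [-39.09   0.31 207.13] F [-0.63  0.34 -1.38] M [-0.05  0.73 -0.02] gw 0.16833712353412802
260 171
[[-1.7,0,2.7,0,0,0.0],[-1.7,0.1,2.8,0,-0.001,0.0],[-1.7,0,2.7,0,0,0.0],[-1.7,0.1,2.8,0.001,0,0.0],[-1.7,0,2.7,0,-0.001,0.0]]
```

View pics/in1.png

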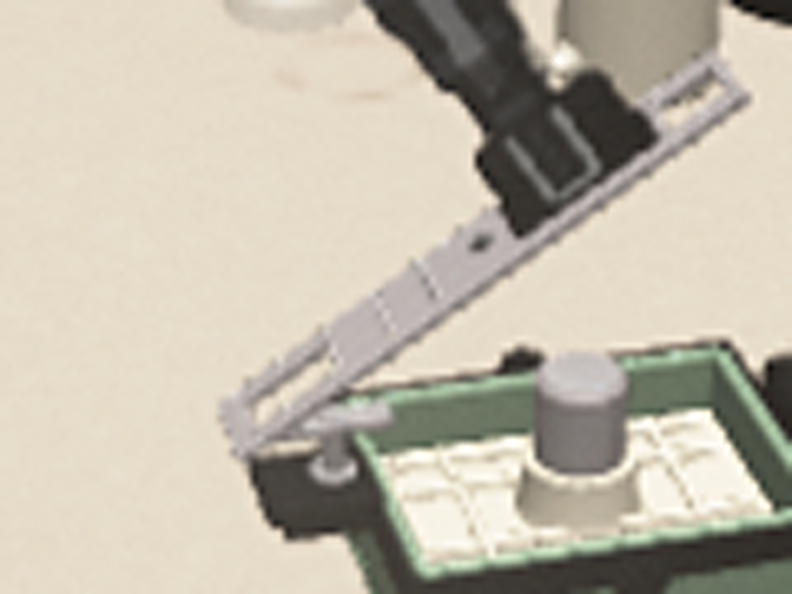

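The near wing tip, around px (285,425), sits inside the eye just beyond the end strip. Descending in two steps.

Request:
apply_moves(
  motion=[
    [-1.7, 0, 2.7, 0, 0, 0],
    [-1.7, 0.1, 2.8, 0, 0, 0],
    [0, 0, 0, 0, 0, 0],
  ],
)

```text
time: 19.45
ee_pos: [0.497, -0.178, 0.1936]
eef_rot: [[0.838, 0.017, 0.546], [0.014, -1.0, 0.009], [0.546, -0.0, -0.838]]
force: [0.3, 0.6, -2.8]
grip_width: 0.164
gripper_force: 98.1
```

Request:
apply_moves(
  motion=[
    [-1.7, 0, 2.7, 0, 0, 0],
    [-1.7, 0.1, 2.8, 0, -0.001, 0],
    [0, 0, 0, 0, 0, 0],
  ],
)

```text
time: 19.75
ee_pos: [0.4972, -0.1782, 0.1872]
eef_rot: [[0.838, 0.017, 0.545], [0.014, -1.0, 0.009], [0.545, -0.0, -0.839]]
force: [-0.0, -0.1, -2.7]
grip_width: 0.164
gripper_force: 98.1
```

Request:
apply_moves(
  motion=[
    [-1.7, 0.1, 2.7, 0, -0.001, 0],
    [0, 0, 0, 0, 0, 0],
    [0, 0, 0, 0, 0, 0],
  ],
)

```text
time: 20.05
ee_pos: [0.4975, -0.1784, 0.1846]
eef_rot: [[0.839, 0.017, 0.545], [0.014, -1.0, 0.009], [0.545, 0.0, -0.839]]
force: [-0.7, -0.0, -2.3]
grip_width: 0.162
gripper_force: 98.1
```

```bash
python3 - <<'E'
from h import *
where()
t,R=tcp((-99,0,80),.576);c=plan(t,R,mm=3)
E
```

```text
t 20.05 tilt 0.5759 yaw 0.97 roll -0.0004 outer [-124.49   -0.06   74.68] inner [-116.1    -0.07   80.12] toe [-31.65  -0.06  79.5 ] end [-38.72  -0.15 191.14] F [-0.75  0.   -2.29] M [ 0.03  0.69 -0.04] gw 0.16229689546470824
[[2.4,0,1.6,0,0,0.0],[2.4,0,1.5,0,0,0.0],[2.3,-0.1,1.6,0,0,0.0],[2.4,0,1.6,0.001,0,0.0],[2.4,0,1.5,0,0,0.0]]
[[2.4,0,1.6,0,0,0.0]]
```

Request:
apply_moves(
  motion=[
    [2.4, 0, 1.6, 0, 0, 0],
    [2.4, 0, 1.5, 0, 0, 0],
    [0, 0, 0, 0, 0, 0],
  ],
)

```text
time: 20.35
ee_pos: [0.5038, -0.1785, 0.185]
eef_rot: [[0.838, 0.017, 0.545], [0.015, -1.0, 0.008], [0.545, 0.001, -0.838]]
force: [-0.3, -0.4, -3.6]
grip_width: 0.164
gripper_force: 98.1
```

Request:
apply_moves(
  motion=[
    [2.4, 0, 1.6, 0, 0, 0],
    [2.4, 0, 1.5, 0, 0, 0],
    [0, 0, 0, 0, 0, 0],
  ],
)

```text
time: 20.65
ee_pos: [0.5094, -0.1784, 0.1848]
eef_rot: [[0.838, 0.017, 0.545], [0.015, -1.0, 0.009], [0.545, 0.001, -0.838]]
force: [-0.3, 0.2, -2.3]
grip_width: 0.169
gripper_force: 98.1
```

Request:
apply_moves(
  motion=[
    [2.4, 0, 1.6, 0, 0, 0],
    [0.8, 0, 0.5, 0, 0, 0],
    [0, 0, 0, 0, 0, 0],
  ],
)

```text
time: 20.95
ee_pos: [0.5129, -0.1782, 0.1847]
eef_rot: [[0.838, 0.017, 0.545], [0.014, -1.0, 0.009], [0.545, 0.001, -0.839]]
force: [-0.3, 0.1, -2.5]
grip_width: 0.171
gripper_force: 98.1
```

```bash
python3 - <<'E'
from h import *
where()
E
```

```text
t 20.95 tilt 0.5761 yaw 0.98 roll -0.0006 outer [-109.03   -0.13   74.76] inner [-100.64   -0.14   80.21] toe [-16.2   -0.13  79.58] end [-23.28  -0.18 191.25] F [-0.3   0.08 -2.47] M [-0.01  0.74  0.03] gw 0.17126615505542345
```

Now feel for the neck in small +x steps.

Request:
apply_moves(
  motion=[
    [1.3, 0, 0.8, 0, 0, 0],
    [1.3, 0, 0.8, 0, 0, 0],
    [0, 0, 0, 0, 0, 0],
  ],
)

```text
time: 21.25
ee_pos: [0.5161, -0.1782, 0.1848]
eef_rot: [[0.838, 0.017, 0.545], [0.014, -1.0, 0.009], [0.545, 0.001, -0.839]]
force: [0.5, -0.0, -2.7]
grip_width: 0.165
gripper_force: 98.1
```

Request:
apply_moves(
  motion=[
    [0.6, 0, 0.4, 0, 0, 0],
    [0.6, 0, 0.4, 0, 0, 0],
    [0, 0, 0, 0, 0, 0],
  ],
)

```text
time: 21.55
ee_pos: [0.5174, -0.1782, 0.1847]
eef_rot: [[0.838, 0.017, 0.545], [0.014, -1.0, 0.009], [0.545, 0.001, -0.839]]
force: [0.7, 0.3, -2.8]
grip_width: 0.166
gripper_force: 98.1
```

Request:
apply_moves(
  motion=[
    [0.5, 0, 0.3, 0, 0, 0],
    [0, 0, 0, 0, 0, 0],
  ],
)

```text
time: 21.75
ee_pos: [0.5179, -0.1781, 0.1848]
eef_rot: [[0.838, 0.017, 0.545], [0.014, -1.0, 0.009], [0.545, 0.001, -0.839]]
force: [-0.7, -0.9, -2.2]
grip_width: 0.167
gripper_force: 98.1
```

Request:
apply_moves(
  motion=[
    [0.5, 0, 0.3, 0, 0, 0],
    [0, 0, 0, 0, 0, 0],
  ],
)

```text
time: 21.95
ee_pos: [0.5185, -0.1781, 0.1848]
eef_rot: [[0.838, 0.017, 0.545], [0.014, -1.0, 0.009], [0.545, 0.001, -0.839]]
force: [0.6, 0.1, -2.2]
grip_width: 0.163
gripper_force: 98.1
```

Request:
apply_moves(
  motion=[
    [0.5, 0, 0.3, 0, 0, 0],
    [0, 0, 0, 0, 0, 0],
  ],
)

```text
time: 22.15
ee_pos: [0.5191, -0.1781, 0.1848]
eef_rot: [[0.838, 0.017, 0.545], [0.014, -1.0, 0.009], [0.545, 0.001, -0.839]]
force: [-0.2, -0.3, -2.3]
grip_width: 0.166
gripper_force: 98.1
```

Request:
apply_moves(
  motion=[
    [0.5, 0, 0.3, 0, 0, 0],
    [0, 0, 0, 0, 0, 0],
  ],
)

```text
time: 22.35
ee_pos: [0.5197, -0.1781, 0.1848]
eef_rot: [[0.838, 0.017, 0.545], [0.014, -1.0, 0.009], [0.545, 0.001, -0.839]]
force: [1.4, -0.3, -2.3]
grip_width: 0.167
gripper_force: 98.1
```

Request:
apply_moves(
  motion=[
    [0.5, 0, 0.3, 0, 0, 0],
    [0, 0, 0, 0, 0, 0],
  ],
)

```text
time: 22.55
ee_pos: [0.5202, -0.1781, 0.1848]
eef_rot: [[0.839, 0.017, 0.545], [0.014, -1.0, 0.009], [0.545, 0.001, -0.839]]
force: [-0.5, -0.6, -2.0]
grip_width: 0.161
gripper_force: 98.1
```

```bash
python3 - <<'E'
from h import *
where()
E
```

```text
t 22.55 tilt 0.5760 yaw 0.98 roll -0.0006 outer [-101.75   -0.13   74.92] inner [-93.36  -0.13  80.37] toe [-8.91 -0.13 79.74] end [-15.99  -0.2  191.4 ] F [-0.55 -0.56 -1.98] M [-0.06  0.77  0.06] gw 0.1611998543742161
```

Request:
apply_moves(
  motion=[
    [0.5, 0, 0.3, 0, 0, 0],
    [0, 0, 0, 0, 0, 0],
  ],
)

```text
time: 22.75
ee_pos: [0.5206, -0.178, 0.1847]
eef_rot: [[0.839, 0.017, 0.544], [0.014, -1.0, 0.009], [0.544, 0.001, -0.839]]
force: [-1.0, -0.3, -2.7]
grip_width: 0.167
gripper_force: 98.1
```

Request:
apply_moves(
  motion=[
    [0.5, 0, 0.3, 0, 0, 0],
    [0, 0, 0, 0, 0, 0],
  ],
)

```text
time: 22.95
ee_pos: [0.521, -0.178, 0.1845]
eef_rot: [[0.839, 0.016, 0.544], [0.014, -1.0, 0.009], [0.544, 0.0, -0.839]]
force: [-2.6, -0.9, -0.8]
grip_width: 0.164
gripper_force: 98.1
```

Request:
apply_moves(
  motion=[
    [0.5, 0, 0.3, 0, 0, 0],
    [0, 0, 0, 0, 0, 0],
  ],
)

```text
time: 23.15
ee_pos: [0.5214, -0.178, 0.1844]
eef_rot: [[0.839, 0.016, 0.543], [0.014, -1.0, 0.009], [0.544, 0.0, -0.839]]
force: [-3.2, -0.9, -2.9]
grip_width: 0.164
gripper_force: 98.2
```

Request:
apply_moves(
  motion=[
    [0.5, 0, 0.3, 0, 0, 0],
    [0, 0, 0, 0, 0, 0],
  ],
)

```text
time: 23.35
ee_pos: [0.5218, -0.1779, 0.1842]
eef_rot: [[0.84, 0.016, 0.543], [0.014, -1.0, 0.009], [0.543, 0.0, -0.84]]
force: [-4.7, -0.6, -2.9]
grip_width: 0.164
gripper_force: 98.3
```

```bash
python3 - <<'E'
from h import *
where()
E
```

```text
t 23.35 tilt 0.5741 yaw 0.93 roll -0.0002 outer [-100.41    0.15   74.51] inner [-92.01   0.14  79.94] toe [-7.57  0.15 79.32] end [-14.43  -0.06 190.65] F [-4.68 -0.51 -2.86] M [-0.24  1.92  0.02] gw 0.16352084091090732
```

```bash
cat >> h.py <<'E'
PP=np.array([.5183,-.178,0])
def arc(th0,th1,n,c0,c1,start=None):
    s=manip.observe();c=start if start else (np.array(s['ee_pos']),np.array(s['eef_rot']));
    for k in range(1,n+1):
        a=k/n;t,R=tcp(np.array(c0)+(np.array(c1)-np.array(c0))*a,th0+(th1-th0)*a)
        c=plan(t,R,n=1,start=c)
    return c
E
python3 - <<'E'
from h import *
where()
arc(.574,.1,12,(-94.2,0,80),(-94.6,0,80.5))
E
```

```text
t 23.35 tilt 0.5741 yaw 0.93 roll -0.0002 outer [-101.71    0.17   74.51] inner [-93.31   0.16  79.94] toe [-8.87  0.17 79.32] end [-15.73  -0.04 190.65] F [-4.68 -0.51 -2.86] M [-0.24  1.92  0.02] gw 0.16352084091090732
[[0.6,0.1,4.9,0.001,-0.04,-0.001]]
[[1.2,0,5.4,0,-0.039,0.0]]
[[1.3,0,5.4,0,-0.04,0.0]]
[[1.3,0,5.5,0,-0.039,0.0]]
[[1.2,0,5.4,0,-0.04,0.0]]
[[1.3,0,5.4,0,-0.039,0.0]]
[[1.2,0,5.4,0,-0.04,0.0]]
[[1.3,0,5.4,0,-0.039,0.0]]
[[1.2,0,5.5,0,-0.04,0.0]]
[[1.3,0,5.4,0,-0.039,0.0]]
[[1.2,0,5.4,0,-0.04,0.0]]
[[1.3,0,5.4,0,-0.039,0.0]]
```

Request:
apply_moves(
  motion=[
    [-0.1, 0.1, 4.5, 0, -0.039, 0],
    [1.2, 0, 5.4, 0, -0.039, 0],
    [1.3, 0, 5.4, 0, -0.04, 0],
    [0, 0, 0, 0, 0, 0],
  ],
  grip_force=120,
)

```text
time: 23.75
ee_pos: [0.5329, -0.1777, 0.1726]
eef_rot: [[0.897, 0.018, 0.441], [0.016, -1.0, 0.008], [0.441, -0.0, -0.897]]
force: [-2.8, 0.6, -2.7]
grip_width: 0.16
gripper_force: 120.3
```

```bash
python3 - <<'E'
from h import *
where()
s=manip.observe();th=np.arcsin((np.array(s['eef_rot'])@FL)[2,0])
arc(th,.1,9,(-94.5,0,80),(-94.5,0,80.5))
E
```

```text
t 23.75 tilt 0.4571 yaw 1.00 roll 0.0002 outer [-102.62    0.06   75.95] inner [-93.65   0.06  80.37] toe [-9.24  0.06 80.4 ] end [ -4.29   0.06 170.89] F [-2.77  0.64 -2.66] M [-0.07  1.33 -0.01] gw 0.15981031383299002
[[0.4,0.1,5.4,0,-0.04,0.0]]
[[1.3,0,5.4,0,-0.039,0.0]]
[[1.3,0,5.5,0,-0.04,0.0]]
[[1.3,0,5.4,0,-0.04,0.0]]
[[1.3,0,5.5,0,-0.039,0.0]]
[[1.3,0,5.4,0,-0.04,0.0]]
[[1.3,0,5.5,0,-0.04,0.0]]
[[1.3,0,5.4,0,-0.039,0.0]]
[[1.2,0,5.5,0,-0.04,0.0]]
```

Request:
apply_moves(
  motion=[
    [0.4, 0.1, 5.4, 0, -0.04, 0],
    [1.3, 0, 5.4, 0, -0.039, 0],
    [1.3, 0, 5.5, 0, -0.04, 0],
    [0, 0, 0, 0, 0, 0],
  ],
)

```text
time: 24.15
ee_pos: [0.5426, -0.1777, 0.1591]
eef_rot: [[0.943, 0.017, 0.333], [0.016, -1.0, 0.006], [0.334, -0.0, -0.943]]
force: [-2.1, 0.7, -1.9]
grip_width: 0.162
gripper_force: 120.2
```

Request:
apply_moves(
  motion=[
    [1.3, 0, 5.4, 0, -0.04, 0],
    [1.3, 0, 5.5, 0, -0.039, 0],
    [0, 0, 0, 0, 0, 0],
  ],
)

```text
time: 24.45
ee_pos: [0.5482, -0.1778, 0.1496]
eef_rot: [[0.966, 0.017, 0.258], [0.017, -1.0, 0.004], [0.258, 0.0, -0.966]]
force: [-1.3, -0.2, -1.9]
grip_width: 0.162
gripper_force: 120.2
```

```bash
python3 - <<'E'
from h import *
where()
s=manip.observe();th=np.arcsin((np.array(s['eef_rot'])@FL)[2,0])
arc(th,.1,4,(-94.5,0,80),(-94.5,0,80.5))
E
```

```text
t 24.45 tilt 0.2614 yaw 0.99 roll -0.0001 outer [-103.9    -0.28   77.56] inner [-94.24  -0.29  80.14] toe [-9.72 -0.29 81.27] end [  9.32  -0.33 134.24] F [-1.35 -0.19 -1.91] M [-0.05  0.76  0.02] gw 0.16160976509878766
[[1.0,-0.3,5.5,0,-0.04,0.0]]
[[1.4,0,5.5,0,-0.041,0.0]]
[[1.3,0,5.5,0,-0.04,0.0]]
[[1.3,0,5.4,0,-0.04,0.0]]
```

Request:
apply_moves(
  motion=[
    [1.2, -0.2, 5.5, 0, -0.04, 0],
    [1.4, 0, 5.5, 0, -0.041, 0],
    [0, 0, 0, 0, 0, 0],
  ],
)

```text
time: 24.75
ee_pos: [0.5534, -0.1777, 0.1396]
eef_rot: [[0.984, 0.017, 0.18], [0.017, -1.0, 0.003], [0.18, 0.0, -0.984]]
force: [-2.1, 0.4, -1.1]
grip_width: 0.158
gripper_force: 120.3
```

Request:
apply_moves(
  motion=[
    [1.3, 0, 5.5, 0, -0.04, 0],
    [1.3, 0, 5.4, 0, -0.04, 0],
    [0, 0, 0, 0, 0, 0],
  ],
)

```text
time: 25.05
ee_pos: [0.5576, -0.1777, 0.1295]
eef_rot: [[0.995, 0.017, 0.101], [0.017, -1.0, 0.001], [0.101, 0.001, -0.995]]
force: [-1.9, 0.3, 0.8]
grip_width: 0.159
gripper_force: 120.7
```

```bash
python3 - <<'E'
from h import *
where()
for c,o in(('side',(40,35)),):
    p=snap(c);a=manip.capture('top')
    X=proj(p,(.53,-.178,.1));x,y=int(X[0])-60,int(X[1])-40
    A=cv2.resize(p['frame'][y:y+85,x:x+120],None,fx=3.9,fy=3.9,interpolation=cv2.INTER_CUBIC)
    X=proj(a,(.53,-.178,.1));x2,y2=int(X[0])-40,int(X[1])-45
    B=cv2.resize(a['frame'][y2:y2+85,x2:x2+80],None,fx=3.9,fy=3.9,interpolation=cv2.INTER_CUBIC)
    cv2.imwrite('pics/lev.png',np.hstack([A,B])[:,:,::-1])
for n in('bar_end','bar_toe','catch_foot','stud_foot'):
  for q in(p,a):print(n,[(np.round(r['location'],4),round(r['conf'],2)) for r in manip.spot_point(q,n)[:1]])
s=manip.observe();R=np.array(s['eef_rot'])@FL;print(s['ee_pos']+R@(np.array([.0925,0,.0025])-G),tcp((-90,0,0),0,(0,0,0))[0]-G*[1,1,1])
E
```

```text
t 25.05 tilt 0.1010 yaw 0.96 roll -0.0006 outer [-104.31   -0.31   79.74] inner [-94.36  -0.32  80.75] toe [-9.59 -0.31 82.73] end [ 15.36  -0.45 103.41] F [-1.87  0.29  0.79] M [-0.07  0.64 -0.02] gw 0.159469330793047
bar_end [(array([ 0.62, -0.18,  0.11]), 0.75)]
bar_end []
bar_toe [(array([ 0.42, -0.18,  0.08]), 0.91)]
bar_toe []
catch_foot [(array([ 0.61, -0.17, -0.  ]), 0.69)]
catch_foot []
stud_foot [(array([ 0.43, -0.18, -0.  ]), 0.64)]
stud_foot []
[ 0.62 -0.18  0.1 ] [ 0.43 -0.18  0.  ]
```

View pics/lev.png

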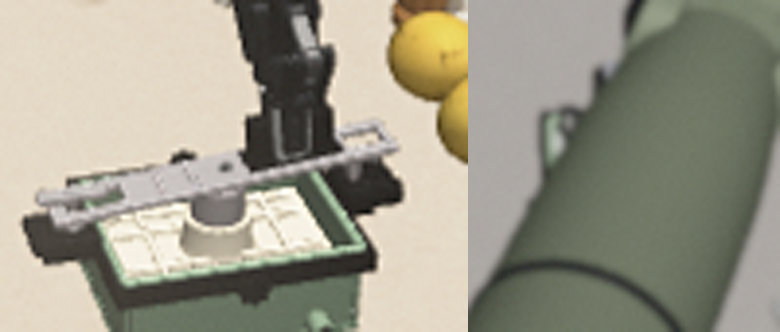

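```bash
python3 - <<'E'
from h import *
arc(.101,0.02,4,(-94.4,0,80.7),(-94.4,0,80.7))
E
```

```text
[[0.7,-0.4,3.1,0.001,-0.02,-0.001]]
[[0.7,0,2.8,0,-0.02,0.0]]
[[0.7,0,2.8,0,-0.02,0.0]]
[[0.7,0,2.8,0,-0.021,0.0]]
```

Request:
apply_moves(
  motion=[
    [0.7, -0.3, 2.9, 0, -0.02, 0],
    [0.7, 0, 2.8, 0, -0.02, 0],
    [0, 0, 0, 0, 0, 0],
  ],
)

```text
time: 25.85
ee_pos: [0.5593, -0.1774, 0.1233]
eef_rot: [[0.998, 0.017, 0.057], [0.017, -1.0, -0.0], [0.057, 0.001, -0.998]]
force: [-1.2, -1.0, 2.6]
grip_width: 0.161
gripper_force: 121.0
```

Request:
apply_moves(
  motion=[
    [0.7, 0, 2.8, 0, -0.02, 0],
    [0, 0, 0, 0, 0, 0],
  ],
)

```text
time: 26.05
ee_pos: [0.5601, -0.1774, 0.1207]
eef_rot: [[0.999, 0.017, 0.038], [0.017, -1.0, -0.0], [0.038, 0.001, -0.999]]
force: [-0.6, -1.4, 3.3]
grip_width: 0.162
gripper_force: 121.1
```

Request:
apply_moves(
  motion=[
    [0.7, 0, 2.8, 0, -0.02, 0],
    [0, 0, 0, 0, 0, 0],
  ],
)

```text
time: 26.25
ee_pos: [0.5609, -0.1774, 0.118]
eef_rot: [[1.0, 0.017, 0.018], [0.017, -1.0, -0.001], [0.018, 0.001, -1.0]]
force: [0.4, -2.3, 4.1]
grip_width: 0.161
gripper_force: 121.2
```

```bash
python3 - <<'E'
from h import *
where()
E
```

```text
t 26.25 tilt 0.0179 yaw 0.96 roll -0.0010 outer [-104.68   -0.05   80.34] inner [-94.68  -0.06  80.52] toe [-9.72 -0.05 82.93] end [16.25 -0.19 86.6 ] F [ 0.4  -2.36  4.1 ] M [-0.46  0.5   0.1 ] gw 0.16133979727852546
```

Request:
apply_moves(
  motion=[
    [0.3, 0, 1.4, 0, -0.01, 0],
    [0, 0, 0, 0, 0, 0],
  ],
)

```text
time: 26.45
ee_pos: [0.5612, -0.1774, 0.1168]
eef_rot: [[1.0, 0.017, 0.009], [0.017, -1.0, -0.001], [0.009, 0.001, -1.0]]
force: [-1.0, -2.3, 4.1]
grip_width: 0.165
gripper_force: 121.2
```

Request:
apply_moves(
  motion=[
    [0.1, 0, 0.8, 0, -0.006, 0],
    [0, 0, 0, 0, 0, 0],
  ],
)

```text
time: 26.65
ee_pos: [0.5613, -0.1773, 0.1161]
eef_rot: [[1.0, 0.017, 0.003], [0.017, -1.0, -0.001], [0.003, 0.001, -1.0]]
force: [-0.6, -1.7, 4.4]
grip_width: 0.162
gripper_force: 121.2
```

Request:
apply_moves(
  motion=[
    [0, 0, 0.5, 0, -0.004, 0],
    [0, 0, 0, 0, 0, 0],
    [0, 0, 0, 0, 0, 0],
  ],
)

```text
time: 26.95
ee_pos: [0.5614, -0.1773, 0.1157]
eef_rot: [[1.0, 0.017, -0.0], [0.017, -1.0, -0.001], [-0.0, 0.001, -1.0]]
force: [0.6, -2.3, 5.4]
grip_width: 0.162
gripper_force: 121.3
```

```bash
python3 - <<'E'
from h import *
where()
E
```

```text
t 26.95 tilt -0.0004 yaw 0.95 roll -0.0009 outer [-104.83    0.04   80.71] inner [-94.83   0.03  80.71] toe [-9.83  0.04 83.21] end [16.17 -0.14 83.13] F [ 0.53 -2.27  5.36] M [-0.58  0.19  0.1 ] gw 0.16212639166304635
```

Request:
apply_moves(
  motion=[
    [0, 0, 0.5, 0, -0.003, 0],
    [0, 0, 0, 0, 0, 0],
    [0, 0, 0, 0, 0, 0],
  ],
)

```text
time: 27.25
ee_pos: [0.5615, -0.1773, 0.1152]
eef_rot: [[1.0, 0.017, -0.003], [0.017, -1.0, -0.001], [-0.003, 0.001, -1.0]]
force: [0.3, -2.7, 4.4]
grip_width: 0.16
gripper_force: 121.3
```

Request:
apply_moves(
  motion=[
    [0, 0, 0.5, 0, -0.003, 0],
    [0, 0, 0, 0, 0, 0],
    [0, 0, 0, 0, 0, 0],
  ],
)

```text
time: 27.55
ee_pos: [0.5615, -0.1773, 0.115]
eef_rot: [[1.0, 0.017, -0.006], [0.017, -1.0, -0.001], [-0.006, 0.001, -1.0]]
force: [0.2, -3.3, 7.0]
grip_width: 0.164
gripper_force: 121.6
```

```bash
python3 - <<'E'
from h import *
where()
E
```

```text
t 27.55 tilt -0.0059 yaw 0.95 roll -0.0009 outer [-104.87    0.03   80.9 ] inner [-94.87   0.02  80.84] toe [-9.86  0.03 83.37] end [16.14 -0.14 82.16] F [ 0.18 -3.28  6.98] M [-0.52  0.17  0.12] gw 0.16429398058358827
```

Request:
apply_moves(
  motion=[
    [0, 0, -0.5, 0, 0.002, 0],
    [-2, 0, 0, 0, 0, 0],
    [-2, 0, 0, 0, 0, 0],
    [0, 0, 0, 0, 0, 0],
  ],
)

```text
time: 27.95
ee_pos: [0.5586, -0.1769, 0.1157]
eef_rot: [[1.0, 0.017, -0.001], [0.017, -1.0, 0.0], [-0.001, -0.0, -1.0]]
force: [2.7, -0.3, 5.0]
grip_width: 0.163
gripper_force: 121.3
```

Request:
apply_moves(
  motion=[
    [-2, 0, 0, 0, 0, 0],
    [-2, 0, 0, 0, 0, 0],
    [0, 0, 0, 0, 0, 0],
  ],
)

```text
time: 28.25
ee_pos: [0.5544, -0.1768, 0.1156]
eef_rot: [[1.0, 0.017, -0.002], [0.017, -1.0, 0.001], [-0.002, -0.001, -1.0]]
force: [4.1, 0.8, 4.8]
grip_width: 0.16
gripper_force: 121.3
```

```bash
python3 - <<'E'
from h import *
where()
E
```

```text
t 28.25 tilt -0.0016 yaw 0.97 roll 0.0006 outer [-111.8     0.66   80.84] inner [-101.8     0.65   80.82] toe [-16.8    0.65  83.33] end [ 9.2   0.55 83.  ] F [4.09 0.68 4.83] M [-0.05 -0.51  0.03] gw 0.16049708873083146
```

Request:
apply_moves(
  motion=[
    [-1.5, 0, 0, 0, 0, 0],
    [-1.5, 0, 0, 0, 0, 0],
    [0, 0, 0, 0, 0, 0],
  ],
)

```text
time: 28.55
ee_pos: [0.5515, -0.1768, 0.1156]
eef_rot: [[1.0, 0.017, -0.002], [0.017, -1.0, 0.001], [-0.002, -0.001, -1.0]]
force: [4.3, 0.4, 4.9]
grip_width: 0.159
gripper_force: 121.3
```

Request:
apply_moves(
  motion=[
    [-1, 0, 0, 0, 0, 0],
    [0, 0, 0, 0, 0, 0],
  ],
)

```text
time: 28.75
ee_pos: [0.5505, -0.1769, 0.1156]
eef_rot: [[1.0, 0.017, -0.002], [0.017, -1.0, 0.001], [-0.002, -0.001, -1.0]]
force: [4.1, 0.0, 5.6]
grip_width: 0.162
gripper_force: 121.3
```

```bash
python3 - <<'E'
from h import *
where()
E
```

```text
t 28.75 tilt -0.0015 yaw 0.97 roll 0.0007 outer [-115.69    0.67   80.82] inner [-105.69    0.67   80.81] toe [-20.69   0.67  83.32] end [ 5.31  0.57 83.01] F [ 4.12 -0.05  5.56] M [-0.03 -0.64  0.03] gw 0.16195986522133823
```

Request:
apply_moves(
  motion=[
    [-1, 0, 0, 0, 0, 0],
    [0, 0, 0, 0, 0, 0],
  ],
)

```text
time: 28.95
ee_pos: [0.5496, -0.1769, 0.1157]
eef_rot: [[1.0, 0.017, -0.001], [0.017, -1.0, 0.001], [-0.001, -0.001, -1.0]]
force: [4.1, -0.3, 5.3]
grip_width: 0.16
gripper_force: 121.3
```

Request:
apply_moves(
  motion=[
    [-0.6, 0, 0, 0, 0, 0],
    [0, 0, 0, 0, 0, 0],
  ],
)

```text
time: 29.15
ee_pos: [0.549, -0.1768, 0.1156]
eef_rot: [[1.0, 0.017, -0.001], [0.017, -1.0, 0.001], [-0.001, -0.001, -1.0]]
force: [2.5, 0.4, 5.5]
grip_width: 0.157
gripper_force: 121.3
```

Request:
apply_moves(
  motion=[
    [-0.6, 0, 0, 0, 0, 0],
    [0, 0, 0, 0, 0, 0],
  ],
)

```text
time: 29.35
ee_pos: [0.5484, -0.1769, 0.1156]
eef_rot: [[1.0, 0.017, -0.001], [0.017, -1.0, 0.001], [-0.001, -0.001, -1.0]]
force: [4.2, -0.4, 4.9]
grip_width: 0.162
gripper_force: 121.3
```

```bash
python3 - <<'E'
from h import *
where()
E
```

```text
t 29.35 tilt -0.0014 yaw 0.98 roll 0.0007 outer [-117.81    0.68   80.82] inner [-107.81    0.68   80.81] toe [-22.8    0.68  83.32] end [ 3.2   0.6  83.03] F [ 4.17 -0.48  4.95] M [-0.   -0.69 -0.01] gw 0.16236713483535256
```

Request:
apply_moves(
  motion=[
    [-0.5, 0, 0, 0, 0, 0],
    [0, 0, 0, 0, 0, 0],
  ],
)

```text
time: 29.55
ee_pos: [0.548, -0.1769, 0.1156]
eef_rot: [[1.0, 0.017, -0.001], [0.017, -1.0, 0.001], [-0.001, -0.001, -1.0]]
force: [4.1, 0.1, 6.4]
grip_width: 0.16
gripper_force: 121.3
```

Request:
apply_moves(
  motion=[
    [-0.5, 0, 0, 0, 0, 0],
    [0, 0, 0, 0, 0, 0],
  ],
)

```text
time: 29.75
ee_pos: [0.5478, -0.1769, 0.1157]
eef_rot: [[1.0, 0.017, -0.001], [0.017, -1.0, 0.001], [-0.001, -0.001, -1.0]]
force: [6.0, 0.3, 4.2]
grip_width: 0.158
gripper_force: 121.1
```

Request:
apply_moves(
  motion=[
    [-0.5, 0, 0, 0, 0, 0],
    [0, 0, 0, 0, 0, 0],
  ],
)

```text
time: 29.95
ee_pos: [0.5478, -0.1769, 0.1157]
eef_rot: [[1.0, 0.017, 0.0], [0.017, -1.0, 0.001], [0.0, -0.001, -1.0]]
force: [6.2, 0.8, 2.8]
grip_width: 0.157
gripper_force: 121.0
```

```bash
python3 - <<'E'
from h import *
where()
E
```

```text
t 29.95 tilt 0.0005 yaw 0.99 roll 0.0008 outer [-118.35    0.62   80.64] inner [-108.35    0.62   80.65] toe [-23.35   0.62  83.15] end [ 2.65  0.57 83.24] F [6.17 0.7  2.81] M [ 0.1  -1.24  0.07] gw 0.1574727526436526
```

Request:
apply_moves(
  motion=[
    [0.6, 0, -1, 0, 0, 0],
    [0, 0, -1, 0, 0, 0],
    [0, 0, 0, 0, 0, 0],
  ],
)

```text
time: 30.25
ee_pos: [0.5478, -0.1769, 0.1176]
eef_rot: [[1.0, 0.017, -0.001], [0.017, -1.0, 0.001], [-0.001, -0.001, -1.0]]
force: [5.3, -0.4, 4.0]
grip_width: 0.159
gripper_force: 121.1
```

Request:
apply_moves(
  motion=[
    [0, 0, -0.5, 0, 0, 0],
    [0, 0, 0, 0, 0, 0],
  ],
)

```text
time: 30.45
ee_pos: [0.5479, -0.1769, 0.118]
eef_rot: [[1.0, 0.017, -0.001], [0.017, -1.0, 0.001], [-0.001, -0.001, -1.0]]
force: [5.5, -0.8, 4.0]
grip_width: 0.162
gripper_force: 121.0
```

Request:
apply_moves(
  motion=[
    [0, 0, -0.4, 0, 0, 0],
    [0, 0, 0, 0, 0, 0],
  ],
)

```text
time: 30.65
ee_pos: [0.5479, -0.1769, 0.1184]
eef_rot: [[1.0, 0.017, -0.001], [0.017, -1.0, 0.001], [-0.001, -0.001, -1.0]]
force: [6.0, -0.2, 3.1]
grip_width: 0.158
gripper_force: 121.0
```

```bash
python3 - <<'E'
from h import *
where()
E
```

```text
t 30.65 tilt -0.0008 yaw 0.98 roll 0.0008 outer [-118.34    0.65   83.5 ] inner [-108.34    0.65   83.5 ] toe [-23.34   0.65  86.  ] end [ 2.66  0.58 85.83] F [ 6.01 -0.32  3.05] M [ 0.02 -1.11  0.02] gw 0.15839804806130456
```

Request:
apply_moves(
  motion=[
    [0.6, 0, -0.4, 0, 0, 0],
    [0, 0, 0, 0, 0, 0],
  ],
)

```text
time: 30.85
ee_pos: [0.5479, -0.1769, 0.1187]
eef_rot: [[1.0, 0.017, -0.002], [0.017, -1.0, 0.001], [-0.002, -0.001, -1.0]]
force: [5.7, 1.4, 3.3]
grip_width: 0.163
gripper_force: 121.0
```

Request:
apply_moves(
  motion=[
    [0.2, 0, -0.3, 0, 0, 0],
    [0, 0, 0, 0, 0, 0],
  ],
)

```text
time: 31.05
ee_pos: [0.5479, -0.1769, 0.1188]
eef_rot: [[1.0, 0.017, -0.003], [0.017, -1.0, 0.001], [-0.003, -0.001, -1.0]]
force: [5.3, 0.0, 2.8]
grip_width: 0.163
gripper_force: 120.8
```

```bash
python3 - <<'E'
from h import *
where()
E
```

```text
t 31.05 tilt -0.0026 yaw 0.97 roll 0.0007 outer [-118.41    0.69   84.19] inner [-108.41    0.68   84.16] toe [-23.41   0.68  86.68] end [ 2.59  0.59 86.14] F [ 5.31 -0.09  2.76] M [ 0.05 -1.1   0.08] gw 0.16260968537753037
```

Request:
apply_moves(
  motion=[
    [0, 0, 0, 0, 0, 0],
    [0, 0, 0, 0, 0, 0],
  ],
  grip_force=20,
)

```text
time: 31.25
ee_pos: [0.5479, -0.1769, 0.1188]
eef_rot: [[1.0, 0.017, -0.003], [0.017, -1.0, 0.001], [-0.003, -0.001, -1.0]]
force: [5.1, 0.3, 2.7]
grip_width: 0.16
gripper_force: 120.8
```

Request:
apply_moves(
  motion=[
    [0, 0, 0, 0, 0, 0],
    [0, 0, 0, 0, 0, 0],
    [0, 0, 0, 0, 0, 0],
    [0, 0, 0, 0, 0, 0],
    [0, 0, 0, 0, 0, 0],
  ],
  hand=-0.2,
)

```text
time: 31.75
ee_pos: [0.5463, -0.1773, 0.1184]
eef_rot: [[1.0, 0.016, -0.006], [0.016, -1.0, -0.0], [-0.006, 0.0, -1.0]]
force: [0.6, 0.4, 0.1]
grip_width: 0.604
gripper_force: 0.0
```

Request:
apply_moves(
  motion=[
    [0, 0, -5, 0, 0, 0],
    [0, 0, -15, 0, 0, 0],
    [0, 0, -30, 0, 0, 0],
    [0, 0, -30, 0, 0, 0],
    [0, 0, -30, 0, 0, 0],
  ],
)

```text
time: 32.25
ee_pos: [0.5471, -0.1773, 0.2301]
eef_rot: [[1.0, 0.017, -0.005], [0.017, -1.0, -0.001], [-0.005, 0.001, -1.0]]
force: [0.6, -0.1, -0.5]
grip_width: 0.602
gripper_force: 0.0
```

Request:
apply_moves(
  motion=[
    [-20, -35, -20, 0, 0, 0],
    [-20, -35, -20, 0, 0, 0],
    [-20, -35, -20, 0, 0, 0],
    [-20, -35, 0, 0, 0, 0],
    [0, 0, 0, 0, 0, 0],
  ],
)

```text
time: 32.75
ee_pos: [0.4629, -0.0354, 0.2903]
eef_rot: [[1.0, 0.021, -0.005], [0.021, -1.0, 0.0], [-0.005, -0.0, -1.0]]
force: [-0.0, -0.9, -0.5]
grip_width: 0.6
gripper_force: 0.0
```

```bash
python3 - <<'E'
from h import *
np.set_printoptions(precision=4,suppress=True)
p=snap('side');a=manip.capture('top')
X=proj(p,(.52,-.178,.09));x,y=int(X[0])-55,int(X[1])-35
A=cv2.resize(p['frame'][y:y+75,x:x+110],None,fx=4.2,fy=4.2,interpolation=cv2.INTER_CUBIC)
X=proj(a,(.52,-.178,.09));x2,y2=int(X[0])-37,int(X[1])-38
B=cv2.resize(a['frame'][y2:y2+75,x2:x2+75],None,fx=4.2,fy=4.2,interpolation=cv2.INTER_CUBIC)
cv2.imwrite('pics/end.png',np.hstack([A,B])[:,:,::-1])
for n in BAR:
  for q in(p,a):print(n,[(np.round(r['location'],4),round(r['conf'],2)) for r in manip.spot_point(q,n)[:1]])
E
```

```text
closing_bar [(array([ 0.52  , -0.1773,  0.0853]), 0.61)]
closing_bar [(array([ 0.5179, -0.179 ,  0.0826]), 0.7)]
bar_grip [(array([ 0.5515, -0.1787,  0.1033]), 0.84)]
bar_grip [(array([ 0.5485, -0.1758,  0.1072]), 0.89)]
bar_eye [(array([ 0.425 , -0.178 ,  0.0834]), 0.8)]
bar_eye [(array([ 0.5479, -0.1785,  0.1077]), 0.74)]
bar_toe [(array([ 0.4044, -0.1802,  0.0861]), 0.78)]
bar_toe [(array([ 0.4059, -0.179 ,  0.0857]), 0.89)]
bar_end [(array([ 0.6056, -0.1797,  0.0862]), 0.64)]
bar_end [(array([ 0.6128, -0.1746,  0.0885]), 0.8)]
```

View pics/end.png

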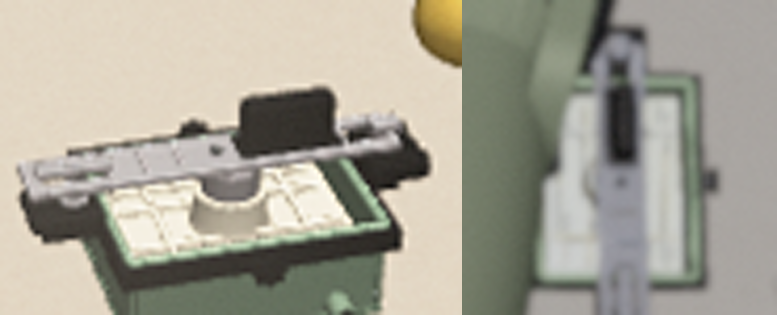

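The bar sits level, with the T-head through the eye at px (70,170) and the catch in the slot at (375,125). The measured underside of about 84 mm matches the latched height. Handing in.

```bash
python3 -c "
from station import manip
print(manip.close_job())"
```

```text
the job is handed in; nothing more can be done
None
```

I closed the tofu press and handed the job in at about 33 s. The last picture shows the bar level, with its eye round the stud's neck under the T-head and its slot end behind the catch's lip. The gripper had let go, and the force readings between moves stayed under 10 N; the hand-in returned no verdict.

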